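# Tighten the loose strainer nut in the kitchen

## Task

The wing nut on the blue-ringed water strainer was left loose after cleaning. Turn it clockwise by hand about 60 degrees and let go, then set the yellow-handled wing-nut wrench fully down over it and turn it on clockwise until it stops, its wing in line with the pipe. Leave the wrench standing upright on the nut.

Things in the scene. Friction and masses are not known exactly. Their poses are not given: they have to be found in the camera images.
- nut (a joint): Turn (rad) of the captive wing nut (brass collar, black wing) on the blue-ringed strainer: vertical axis, growing clockwise from above. Starts loose at 0 to 0.3; hard stop at 2.0 (wing in line with the pipe). It does not rise or sink; 0.15 N m of drag keeps it where it is left. The like red- and green-ringed strainers stand 130 mm apart in its row; their tight nuts do not turn.
- wing (a point): Centre of that nut's wing, on its axis. The wing is an upright bar 44 mm long (this x axis, turns with the nut), 16 mm thick (y), 26 mm high, its top 8 mm narrowed to 36 x 9 mm; z up. Its foot, 13 mm below this point, stands on a hex collar 56 mm across flats, 12 mm high; under that a blue ring 82 mm across. The base plate's top is 77 mm below this point.
- wrench_grip (a point): Centre of the yellow bar (90 mm long on x, 16 thick on y, 20 high) of the loose upright T-wrench, 0.3 kg. Below: 12 mm shank, dark cup 64 x 36 mm, 36 high; its mouth 52 (x) x 24 mm, 28 deep, rim 94 mm below this point. Bar in line with the wing it drops over it to rest on the collar, this point 81 mm over the wing's centre; 0.2 rad play either way. The black-barred key is the wrong one.

How it is judged:
By the outcome, as a careful person would: the job done as asked, in the order asked, and still so for the second after the job is handed in, with the robot touching nothing.
It also fails if it takes over 53 s, if anything falls off the work surface, if the arm or the gripper's body presses on something with over 40 N, if the wrist force passes 120 N, or if a joint passes its speed limit or range.

## Robot

A 6-joint arm with a two-finger parallel gripper is mounted at the origin on the work surface. World frame = base frame: x ahead of the robot, y to its left, z up, the work surface at z = 0. Lengths are in m, angles in rad, forces in N, time in s.
With the tool pointing down it reaches from about 0.35 to 0.975 m from the base axis. Payload 4.9 kg.
Tool frame: the origin (TCP) lies at the very end of the fingers, on their centre line; the grasp point (between the pads) lies 19 mm behind it (manip.hold_point_z is the distance from the TCP to the grasp point, in m); z points along the fingers, y is the direction in which the jaws open and shut (so a half turn about z gives the same grasp; the last joint's range is limited). The gripper opens to 85 mm and grips with 20 to 120 N. Pads are 22 mm wide; open, the fingers measure 114 mm over their backs; the gripper's body (76 mm by 85 mm) begins 54 mm behind the grasp point. The pads swing forward as they close: fully open they stand 13 mm farther back than shut.
Start: joints at [-1.459, 0.053, 1.613, -0, 1.476, -0.119], TCP at [0.143, -0.608, 0.208] pointing down, gripper open.
Joint ranges: [-3.01, 3.01], [-1.01, 2.22], [0.06, 2.58], [-1.02, 4.17], [0.09, 2.62], [-3.14, 3.14]. Speed limits (rad/s): [2.57, 2.57, 3.14, 3.14, 3.14, 3.14].

## Interface

Orientations are given as a unit quaternion [w, x, y, z].
In Python, from plant import monitor, grab_frame, camera_params, ticket, manip gives the robot as it stands.
- The arm moves only by the tool play_rows, never from a script. Its argument "commands" is a list of rows, each an object of numbers: "dx", "dy", "dz": the shift along the tool's x, y, z in cm; "rx", "ry", "rz": the turn, a rotation vector about the tool's x, y, z in rad; "claw": the closure, from 0 (fully open) to 1 (shut). In form: [{"dx": .., "dy": .., "dz": .., "rx": .., "ry": .., "rz": .., "claw": ..}, ...]. A call has 1 to 5 rows; each row is the pose to reach, as a shift and turn from the pose measured when the call began, along the tool's axes at that moment; what a row does not reach only later rows make up. A row lasts 1/10 s, in which the tool goes at most 50 mm and 8.59 degrees, less where a joint would pass 70% of its speed; a pose out of reach is approached as far as the arm can. A call with a gripper value outside its range is refused whole. The fingers move at their own pace and stop on an object; the grip force is fixed at half the most. Time passes only in rows, so rows that repeat a pose let the fingers close. It gives the time, the measured TCP pose, the force and the opening at its end, in the units of the state.
- monitor.state(): the state, without advancing time (a new reading comes with each control period).
- grab_frame(name): name is "side" or "top" or "wrist"; returns the picture (420x560x3 uint8, blue, green, red); there is no depth.
- camera_params(name): a dict with "fx", "fy", "cx", "cy" (pixels), "rvec" (rotation vector, rad) and "tvec" (3), from world to camera coordinates, as OpenCV has them; the wrist camera has in their place "tool_from_camera" (4x4, takes a point from camera to tool coordinates, whose origin is the TCP and whose axes are the flange's). Camera axes: x right, y down, z forward; pixel columns grow to the right and rows downward; lengths in m; the calibration is good to about 2 mm. A picture is of the moment at which its call begins: read the wrist's pose just before it. camera_params takes no time and is no camera call.
- ticket.job_done(): hands the job in, once; it reports no verdict.
The state is a dict: "time": time; "joint_pos": joint angles; "joint_vel": joint speeds; "joint_efforts": joint torques, N m; "tool_pos": TCP position; "tool_rot": TCP orientation; "contact_force": force on the tool from outside, world axes, zero at the start; "ft_torque": the same for the moment, N m; "gripper_width": opening from 0.0 (shut) to 1.0 (fully open).
Only numpy, scipy, OpenCV 4.12 (cv2) and the standard library are available. Lean on these libraries where they do the work, as an engineer would, in place of code of your own. Each camera call takes 0.05 s, during which the arm holds its last target.

## Working session

There is one attempt and no reset: what is moved stays moved. The work goes in short steps, Python scripts to look and compute and a tool call to move; the robot and the scene stay as the last step left them, time stands still between calls to the robot, and variables do not carry over. Pictures are saved under pics/ and viewed, and the job is handed in when it is done.

Besides the shell and the picture viewer there is one more tool, called after ">>>" as name([rows], argument=value, ...), one row to a line, values as JSON. play_rows: Moves the arm, as the interface text tells. Its arguments: {"type":"object","properties":{"commands":{"type":"array"}},"required":["commands"]}

```bash
ls; mkdir -p pics; python3 - <<'E'
from plant import monitor, grab_frame, camera_params, ticket, manip
import cv2
s=monitor.state(); print(s)
for n in ["side","top","wrist"]:
    print(n,camera_params(n)); cv2.imwrite(f"pics/{n}0.png",grab_frame(n))
print([a for a in dir(manip) if a[0]!='_'])
E
```

```text
pics
{'time': 0.0, 'joint_pos': array([-1.45900273e+00,  5.33583663e-02,  1.61431155e+00,  5.45812935e-06,
        1.47598908e+00, -1.18978174e-01]), 'joint_vel': array([-2.07886380e-03,  1.87275613e-04, -1.10199390e-03,  2.53357862e-03,
       -6.68982951e-04,  3.83125571e-05]), 'joint_efforts': array([-8.03621037e-05, -3.93681693e+01, -3.70180535e+01, -2.25263835e-05,
        7.02950754e-03,  1.62859422e-06]), 'tool_pos': array([ 0.14289491, -0.60775117,  0.20635165]), 'tool_rot': array([-1.03315434e-03,  9.93349931e-01,  1.15129696e-01,  6.42796226e-06]), 'contact_force': array([0.37166285, 0.64247851, 0.39174161]), 'ft_torque': array([0.01344243, 0.01803581, 0.02701663]), 'gripper_width': 1.0010909966386992}
side {'fx': 483.73491831763846, 'fy': 483.73491831763846, 'cx': 283.41224091565084, 'cy': 211.33746691451566, 'rvec': array([ 0.82730896, -2.47805885,  1.19244711]), 'tvec': array([0.44162249, 0.3050458 , 0.71080953])}
top {'fx': 415.655426460784, 'fy': 415.655426460784, 'cx': 280.3475440237057, 'cy': 212.84579529645558, 'rvec': array([ 2.17255865, -2.16997593, -0.00704793]), 'tvec': array([0.017592  , 0.57888006, 0.80466799])}
wrist {'fx': 303.9668802679146, 'fy': 303.9668802679146, 'cx': 279.29338312447464, 'cy': 205.77587956446354, 'tool_from_camera': array([[-1.24477275e-04, -9.64484444e-01, -2.64139626e-01,
         6.71328158e-02],
       [ 9.99998912e-01, -5.08223530e-04,  1.38448197e-03,
         4.81999001e-04],
       [-1.46955329e-03, -2.64139166e-01,  9.64483458e-01,
        -1.67680916e-01],
       [ 0.00000000e+00,  0.00000000e+00,  0.00000000e+00,
         1.00000000e+00]])}
['IKError', 'hold_point_z']
```

View pics/top0.png

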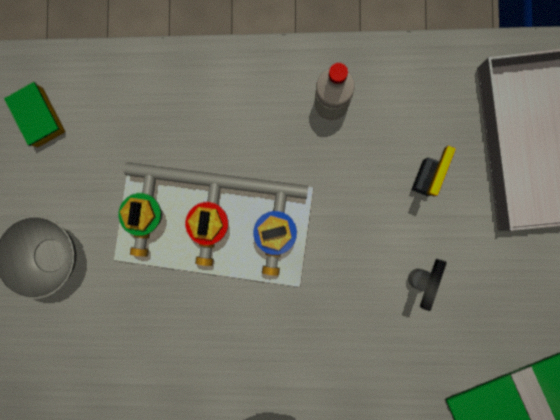

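View pics/side0.png

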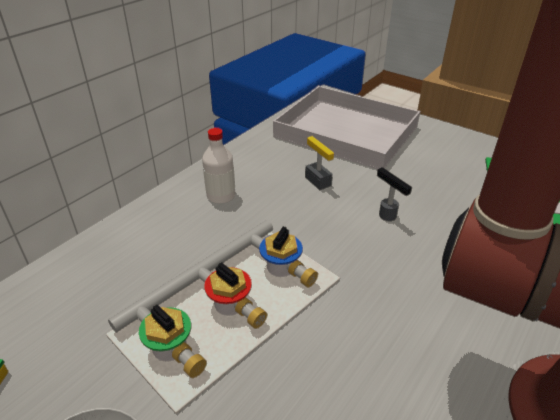

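View pics/wrist0.png

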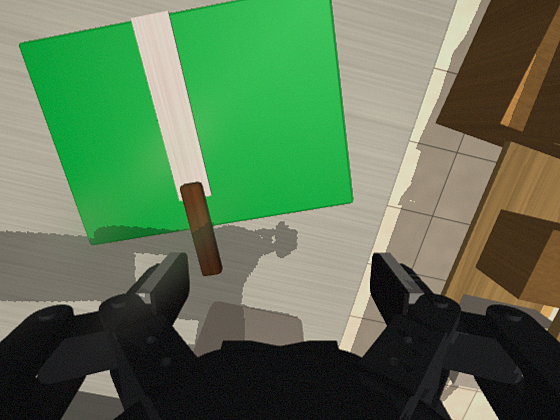

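```bash
cat > h.py <<'E'
import numpy as np, cv2
from scipy.spatial.transform import Rotation as R
from plant import monitor, grab_frame, camera_params, ticket, manip
def P(n):
    c=camera_params(n); K=np.array([[c['fx'],0,c['cx']],[0,c['fy'],c['cy']],[0,0,1.]])
    if n!='wrist': return K,R.from_rotvec(c['rvec']).as_matrix(),np.array(c['tvec'])
    s=monitor.state(); q=s['tool_rot']; T=np.eye(4); T[:3,:3]=R.from_quat([q[1],q[2],q[3],q[0]]).as_matrix(); T[:3,3]=s['tool_pos']
    M=np.linalg.inv(T@c['tool_from_camera']); return K,M[:3,:3],M[:3,3]
def ray(p,px):
    K,Rm,t=p; d=Rm.T@np.linalg.inv(K)@np.array([px[0],px[1],1.]); return -Rm.T@t,d/np.linalg.norm(d)
def atz(p,px,z):
    o,d=ray(p,px); return o+d*(z-o[2])/d[2]
def tri(p1,a,p2,b):
    o1,d1=ray(p1,a);o2,d2=ray(p2,b)
    s=np.linalg.lstsq(np.c_[d1,-d2],o2-o1,rcond=None)[0]
    x,y=o1+s[0]*d1,o2+s[1]*d2; return (x+y)/2,np.linalg.norm(x-y)
def proj(p,X):
    K,Rm,t=p; c=K@(Rm@np.array(X)+t); return c[:2]/c[2]
def crop(im,x0,y0,x1,y1,k,f): cv2.imwrite(f,cv2.resize(im[y0:y1,x0:x1],None,fx=k,fy=k,interpolation=cv2.INTER_CUBIC))
E
python3 - <<'E'
import cv2
from h import crop
t=cv2.imread('pics/top0.png');s=cv2.imread('pics/side0.png')
crop(t,230,180,330,290,5,'pics/c1.png');crop(t,390,130,480,220,6,'pics/c2.png')
crop(s,240,210,330,300,6,'pics/c3.png');crop(s,290,125,350,195,8,'pics/c4.png')
E
```

```text
(no output)
```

View pics/c1.png

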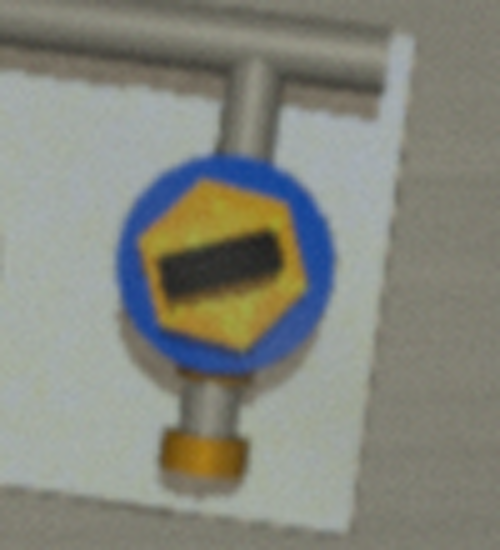

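View pics/c2.png

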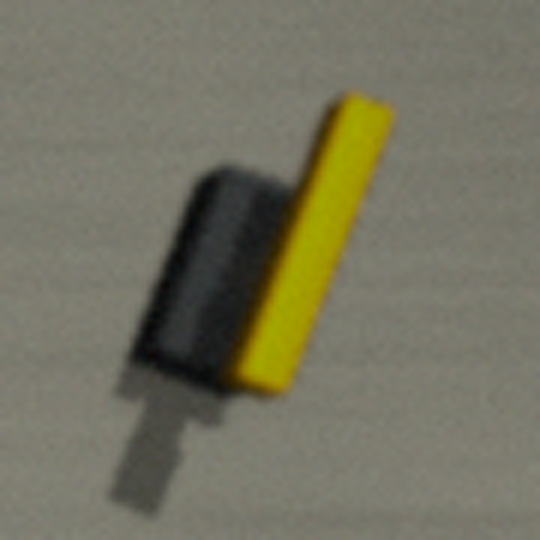

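View pics/c3.png

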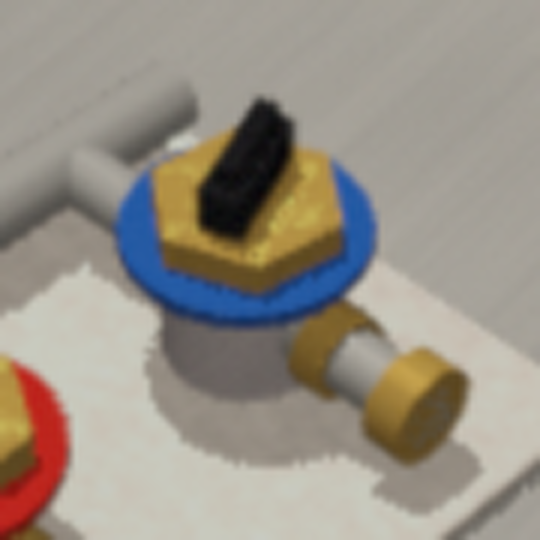

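View pics/c4.png

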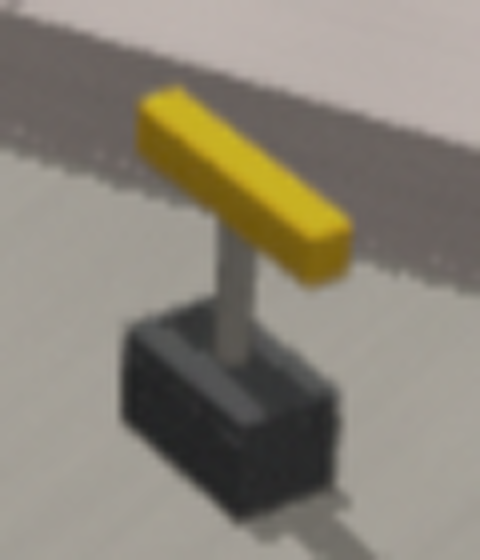

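```bash
python3 - <<'E'
from h import *
np.set_printoptions(precision=4,suppress=True)
T=P('top');S=P('side')
f=lambda p,k,o:np.array(p)/k+o-0.5+0.5/k
tp=lambda p:f(p,6,np.array([390,130])); 
c=[atz(T,tp(p),0.104) for p in [(345,92),(393,108),(290,392),(237,382)]]
print(np.array(c),np.mean(c,0)); a=(c[0]+c[1])/2;b=(c[2]+c[3])/2; d=a-b;print(np.linalg.norm(d),np.degrees(np.arctan2(d[1],d[0])), np.linalg.norm(c[0]-c[1]))
print(proj(S,np.mean(c,0)),"side bar top pred; crop",(proj(S,np.mean(c,0))-[290,125])*8)
# blue ring via hsv
for n,p in(('top',T),('side',S)):
    im=cv2.imread(f'pics/{n}0.png');h=cv2.cvtColor(im,cv2.COLOR_BGR2HSV)
    m=((h[...,0]>100)&(h[...,0]<125)&(h[...,1]>150)&(h[...,2]>90)).astype(np.uint8)
    x0,y0,x1,y1=(230,200,320,270) if n=='top' else (250,220,310,280)
    mm=np.zeros_like(m);mm[y0:y1,x0:x1]=m[y0:y1,x0:x1]
    cs,_=cv2.findContours(mm,cv2.RETR_EXTERNAL,cv2.CHAIN_APPROX_NONE);k=max(cs,key=cv2.contourArea)
    e=cv2.fitEllipse(cv2.convexHull(k));print(n,e)
    if n=='top':et=e
    else:es=e
print(tri(T,et[0],S,es[0]))
ft=lambda p:f(p,5,np.array([230,180]));fs=lambda p:f(p,6,np.array([240,210]))
print(tri(T,ft((220,265)),S,fs((247,165))))
# pipe direction / plate edges
for nm,pa,pb,z in (('pipe',(258,60),(206,455),.04),):
    A=atz(T,ft(pa),z);B=atz(T,ft(pb),z);d=A-B;print(nm,A,B,np.degrees(np.arctan2(d[1],d[0])))
E
```

```text
[[ 0.6922 -0.2749  0.104 ]
 [ 0.6874 -0.2884  0.104 ]
 [ 0.6055 -0.2581  0.104 ]
 [ 0.6084 -0.2432  0.104 ]] [ 0.6484 -0.2662  0.104 ]
0.088466924289888 -20.543057132151205 0.014285026600874802
[319.1314 144.6661] side bar top pred; crop [233.0512 157.329 ]
top ((274.5958251953125, 232.2722930908203), (41.37754440307617, 42.424007415771484), 36.7619743347168)
side ((280.3387145996094, 248.37979125976562), (30.13190460205078, 42.00566101074219), 90.09107971191406)
(array([0.5401, 0.0263, 0.0572]), np.float64(0.0011933636534707122))
(array([0.5394, 0.0261, 0.0858]), np.float64(0.0013651502625680763))
pipe [0.6183 0.0154 0.04  ] [0.468  0.0348 0.04  ] -7.353844146949897
```

```bash
cat >> h.py <<'E'
def go(x,y,z,jaw):
    s=monitor.state(); q=s['tool_rot']; C=R.from_quat([q[1],q[2],q[3],q[0]])
    a=np.radians(jaw); yv=np.array([np.cos(a),np.sin(a),0]); zv=np.array([0,0,-1.]); xv=np.cross(yv,zv)
    D=R.from_matrix(np.c_[xv,yv,zv]); r=(C.inv()*D).as_rotvec(); d=C.inv().apply(np.array([x,y,z])-s['tool_pos'])*100
    cy=C.as_matrix()[:,1]
    print('t',round(s['time'],2),'pos',s['tool_pos'].round(4),'jaw',np.degrees(np.arctan2(cy[1],cy[0])).round(2),'F',s['contact_force'].round(1),'M',s['ft_torque'].round(2),'g',round(s['gripper_width'],3),'j6',s['joint_pos'][5].round(2))
    print('shift cm',d.round(2),'rot',r.round(3),'rows',max(np.linalg.norm(d)/5,np.linalg.norm(r)/.15).round(1))
E
python3 -c "
from h import *
go(.54,.026,.2,14)"
```

```text
t 0.15 pos [ 0.1429 -0.6079  0.2066] jaw -76.78 F [-0.6 -0.4  0.1] M [ 0.02 -0.02 -0.02] g 1.001 j6 -0.12
shift cm [ 53.16 -52.63   0.76] rot [-1.000e-03 -1.000e-03 -1.584e+00] rows 15.0
```

>>> play_rows([
  {"dx": 53.2, "dy": -52.6, "dz": 0.8, "rx": 0, "ry": 0, "rz": -1.584, "claw": 0},
  {"dx": 53.2, "dy": -52.6, "dz": 0.8, "rx": 0, "ry": 0, "rz": -1.584, "claw": 0},
  {"dx": 53.2, "dy": -52.6, "dz": 0.8, "rx": 0, "ry": 0, "rz": -1.584, "claw": 0},
  {"dx": 53.2, "dy": -52.6, "dz": 0.8, "rx": 0, "ry": 0, "rz": -1.584, "claw": 0},
  {"dx": 53.2, "dy": -52.6, "dz": 0.8, "rx": 0, "ry": 0, "rz": -1.584, "claw": 0},
])

```text
time: 0.65
tool_pos: [0.2763, -0.3947, 0.2045]
tool_rot: [-0.0, 0.881, 0.473, 0.0]
contact_force: [1.2, -0.3, 0.7]
gripper_width: 0.997
```

```bash
python3 -c "
from h import *
go(.54,.026,.2,14)"
```

```text
t 0.65 pos [ 0.2763 -0.3947  0.2045] jaw -33.49 F [ 1.2 -0.3  0.7] M [ 0.03 -0.07 -0.  ] g 0.997 j6 -0.53
shift cm [49.63 -1.22  0.51] rot [ 0.    -0.001 -0.829] rows 9.9
```

>>> play_rows([
  {"dx": 49.6, "dy": -1.2, "dz": 0.5, "rx": 0, "ry": 0, "rz": -0.829, "claw": 0},
  {"dx": 49.6, "dy": -1.2, "dz": 0.5, "rx": 0, "ry": 0, "rz": -0.829, "claw": 0},
  {"dx": 49.6, "dy": -1.2, "dz": 0.5, "rx": 0, "ry": 0, "rz": -0.829, "claw": 0},
  {"dx": 49.6, "dy": -1.2, "dz": 0.5, "rx": 0, "ry": 0, "rz": -0.829, "claw": 0},
  {"dx": 49.6, "dy": -1.2, "dz": 0.5, "rx": 0, "ry": 0, "rz": -0.829, "claw": 0},
])

```text
time: 1.15
tool_pos: [0.4089, -0.1827, 0.2024]
tool_rot: [0.0, 0.646, 0.763, 0.001]
contact_force: [0.7, -0.3, -0.7]
gripper_width: 0.998
```

```bash
python3 -c "
from h import *
go(.54,.026,.2,14)"
```

```text
t 1.15 pos [ 0.4089 -0.1827  0.2024] jaw 9.51 F [ 0.7 -0.3 -0.7] M [-0.06 -0.06 -0.02] g 0.998 j6 -0.75
shift cm [18.42 16.38  0.27] rot [ 0.001 -0.001 -0.078] rows 4.9
```

>>> play_rows([
  {"dx": 18.4, "dy": 16.4, "dz": 0.3, "rx": 0, "ry": 0, "rz": -0.078, "claw": 0},
  {"dx": 18.4, "dy": 16.4, "dz": 0.3, "rx": 0, "ry": 0, "rz": -0.078, "claw": 0},
  {"dx": 18.4, "dy": 16.4, "dz": 0.3, "rx": 0, "ry": 0, "rz": -0.078, "claw": 0},
  {"dx": 18.4, "dy": 16.4, "dz": 0.3, "rx": 0, "ry": 0, "rz": -0.078, "claw": 0},
  {"dx": 18.4, "dy": 16.4, "dz": 0.3, "rx": 0, "ry": 0, "rz": -0.078, "claw": 0},
])

```text
time: 1.65
tool_pos: [0.5409, 0.0281, 0.1995]
tool_rot: [0.0, 0.616, 0.788, 0.001]
contact_force: [-0.3, -1.1, 0.6]
gripper_width: 1.001
```

```bash
python3 -c "
from h import *
go(.54,.026,.15,14)
im=grab_frame('wrist');cv2.imwrite('pics/w1.png',im)
go(.54,.026,.15,14)
p=P('wrist')
for X in [(.54,.026,.085),(.54,.026,.098)]: print(proj(p,X))
"
```

```text
t 1.65 pos [0.5409 0.0281 0.1995] jaw 14.01 F [-0.3 -1.1  0.6] M [ 0.02 -0.02 -0.04] g 1.001 j6 -0.33
shift cm [-0.18 -0.14  4.95] rot [ 0.001 -0.     0.   ] rows 1.0
t 1.7 pos [0.5431 0.0334 0.1991] jaw 14.27 F [-1.9  2.5  0.2] M [0.1  0.1  0.01] g 0.998 j6 -0.33
shift cm [-0.67 -0.51  4.9 ] rot [ 0.004 -0.005  0.005] rows 1.0
[273.39879805 201.42086234]
[273.20420364 204.94073157]
```

View pics/w1.png

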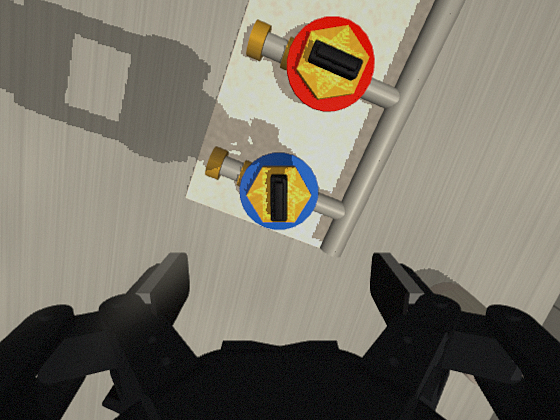

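```bash
python3 -c "
from h import *
go(.54,.026,.15,14)
p=P('wrist')
im=grab_frame('wrist');cv2.imwrite('pics/w2.png',im)
go(.54,.026,.15,14)
crop(im,230,140,330,240,6,'pics/w2c.png')
for X in [(.54,.026,.085),(.54,.026,.098)]: print(proj(p,X), (proj(p,X)-[230,140])*6)
"
```

```text
t 1.7 pos [0.5431 0.0334 0.1991] jaw 14.27 F [-1.9  2.5  0.2] M [0.1  0.1  0.01] g 0.998 j6 -0.33
shift cm [-0.67 -0.51  4.9 ] rot [ 0.004 -0.005  0.005] rows 1.0
t 1.75 pos [0.5415 0.0303 0.1989] jaw 14.33 F [ 0.  -0.5 -0.6] M [ 0.05 -0.01  0.  ] g 1.0 j6 -0.33
shift cm [-0.39 -0.26  4.89] rot [ 0.001 -0.002  0.006] rows 1.0
[273.39879805 201.42086234] [260.39278827 368.52517403]
[273.20420364 204.94073157] [259.22522182 389.64438943]
```

View pics/w2c.png

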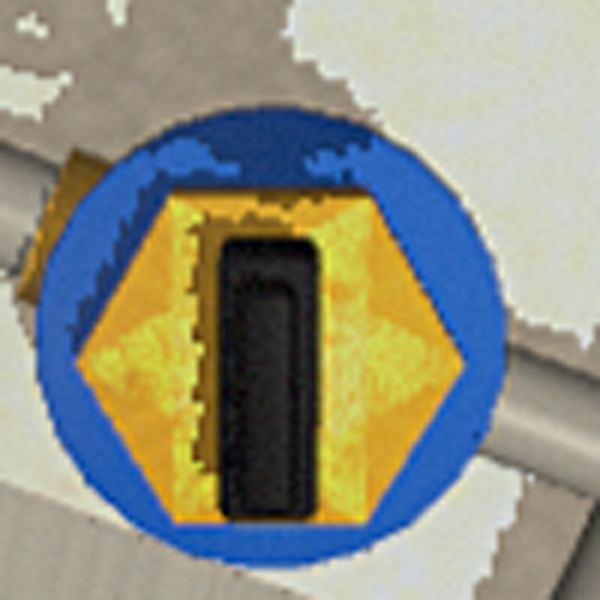

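```bash
python3 -c "
from h import *
c=camera_params('wrist')
import h
p=P('wrist')
s=monitor.state()
# pose of w2 : shift to .5431,.0334,.1991
K,Rm,t=p
o=-Rm.T@t; o2=o+np.array([.5431,.0334,.1991])-s['tool_pos']; p2=(K,Rm,-Rm@o2)
f=lambda x,y:(x/6+230-.5+.08,y/6+140-.5+.08)
print(atz(p2,f(271,400),.098),atz(p2,f(270,360),.072),atz(p2,f(271,336),.06))
im=grab_frame('wrist');cv2.imwrite('pics/w3.png',im);crop(im,230,140,330,240,6,'pics/w3c.png')
p=P('wrist');go(.54,.026,.15,14)
for X in [(.54,.026,.085),(.54,.026,.098)]: print(proj(p,X), (proj(p,X)-[230,140])*6)
"
```

```text
[0.54140601 0.02474982 0.098     ] [0.54099014 0.02438177 0.072     ] [0.54070137 0.02559819 0.06      ]
t 1.8 pos [0.5406 0.0282 0.1989] jaw 14.23 F [-1.7  0.2 -0.7] M [-0.01  0.    0.03] g 0.999 j6 -0.33
shift cm [-0.2  -0.11  4.89] rot [-0.001 -0.001  0.004] rows 1.0
[277.86506247 196.47047498] [287.19037481 338.8228499 ]
[277.80967261 199.83702485] [286.85803564 359.02214913]
```

View pics/w3c.png

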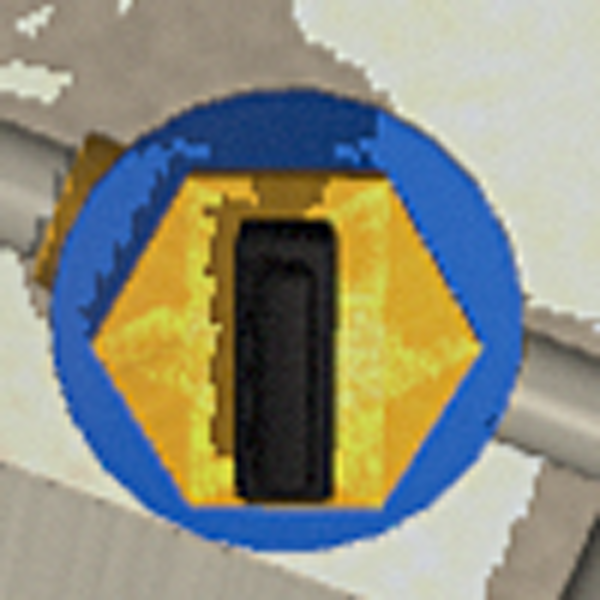

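```bash
python3 -c "
from h import *
go(.541,.0253,.077,14.2)"
```

```text
t 1.8 pos [0.5406 0.0282 0.1989] jaw 14.23 F [-1.7  0.2 -0.7] M [-0.01  0.    0.03] g 0.999 j6 -0.33
shift cm [-0.3  -0.02 12.19] rot [-0.001 -0.001  0.001] rows 2.4
```

>>> play_rows([
  {"dx": -0.3, "dy": 0, "dz": 4, "rx": 0, "ry": 0, "rz": 0, "claw": 0},
  {"dx": -0.3, "dy": 0, "dz": 8, "rx": 0, "ry": 0, "rz": 0, "claw": 0},
  {"dx": -0.3, "dy": 0, "dz": 11, "rx": 0, "ry": 0, "rz": 0, "claw": 0},
  {"dx": -0.3, "dy": 0, "dz": 12.2, "rx": 0, "ry": 0, "rz": 0, "claw": 0},
  {"dx": -0.3, "dy": 0, "dz": 12.2, "rx": 0, "ry": 0, "rz": 0, "claw": 0},
])

```text
time: 2.3
tool_pos: [0.5393, 0.0247, 0.0749]
tool_rot: [-0.002, 0.615, 0.789, -0.001]
contact_force: [-0.7, -0.3, 1.0]
gripper_width: 0.995
```

```bash
python3 -c "
from h import *
go(.541,.0253,.077,14.2)"
```

```text
t 2.3 pos [0.5393 0.0247 0.0749] jaw 14.17 F [-0.7 -0.3  1. ] M [ 0.01 -0.01 -0.03] g 0.995 j6 -0.34
shift cm [ 0.02  0.18 -0.21] rot [-0.005 -0.002 -0.001] rows 0.1
```

>>> play_rows([
  {"dx": 0, "dy": 0.18, "dz": -0.2, "rx": -0.005, "ry": -0.002, "rz": 0, "claw": 0.3},
  {"dx": 0, "dy": 0.18, "dz": -0.2, "rx": -0.005, "ry": -0.002, "rz": 0, "claw": 0.6},
  {"dx": 0, "dy": 0.18, "dz": -0.2, "rx": -0.005, "ry": -0.002, "rz": 0, "claw": 1},
  {"dx": 0, "dy": 0.18, "dz": -0.2, "rx": -0.005, "ry": -0.002, "rz": 0, "claw": 1},
  {"dx": 0, "dy": 0.18, "dz": -0.2, "rx": -0.005, "ry": -0.002, "rz": 0, "claw": 1},
])

```text
time: 2.8
tool_pos: [0.5415, 0.0251, 0.0776]
tool_rot: [0.0, 0.615, 0.789, 0.001]
contact_force: [1.0, -0.9, -0.7]
gripper_width: 0.142
```

```bash
python3 -c "
from h import *
go(.541,.0253,.077,14.2)"
```

```text
t 2.8 pos [0.5415 0.0251 0.0776] jaw 14.17 F [ 1.  -0.9 -0.7] M [-0.04  0.02  0.01] g 0.142 j6 -0.34
shift cm [ 0.03 -0.05  0.06] rot [ 0.001  0.    -0.001] rows 0.0
```

>>> play_rows([
  {"dx": 0, "dy": 0, "dz": 0, "rx": 0, "ry": 0, "rz": 0, "claw": 1},
  {"dx": 0, "dy": 0, "dz": 0, "rx": 0, "ry": 0, "rz": 0, "claw": 1},
  {"dx": 0, "dy": 0, "dz": 0, "rx": 0, "ry": 0, "rz": 0, "claw": 1},
])

```text
time: 3.1
tool_pos: [0.5415, 0.0251, 0.0776]
tool_rot: [0.0, 0.614, 0.789, 0.001]
contact_force: [-0.3, 0.5, -0.6]
gripper_width: 0.001
```

```bash
python3 -c "
from h import *
go(.541,.0253,.077,14.2)
im=grab_frame('wrist');cv2.imwrite('pics/w4.png',im[100:420])"
```

```text
t 3.1 pos [0.5415 0.0251 0.0776] jaw 14.17 F [-0.3  0.5 -0.6] M [ 0.04 -0.02 -0.01] g 0.001 j6 -0.34
shift cm [ 0.03 -0.05  0.06] rot [ 0.001  0.    -0.   ] rows 0.0
```

View pics/w4.png

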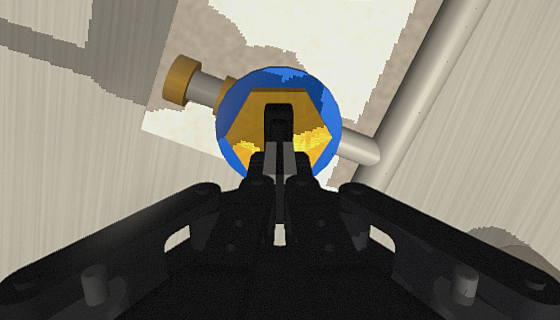

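```bash
python3 -c "
from h import *
im=cv2.imread('pics/w4.png');crop(im,210,60,350,180,5,'pics/w4c.png')
p=P('wrist');s=monitor.state()
f=lambda X:((proj(p,X)-[0,100])-[210,60])*5
print('tcp',f(s['tool_pos']),'grasp',f(s['tool_pos']+[0,0,.019]))
print('wing top',f([.541,.0253,.098]),'wing c',f([.541,.0253,.085]),'collar',f([.541,.0253,.072]))
u=np.array([np.cos(np.radians(104.2)),np.sin(np.radians(104.2)),0])
for k in(-.022,.022): print(f(np.array([.541,.0253,.09])+u*k))
im=grab_frame('side');crop(im,220,150,360,290,5,'pics/s4.png')
"
```

```text
tcp [344.7323622  393.98377475] grasp [344.99088006 460.57817276]
wing top [340.91053626 463.83618021] wing c [341.02320319 416.11849056] collar [341.12058206 374.87573235]
[341.28871257 612.75740052]
[340.65271418 241.4719609 ]
```

View pics/w4c.png

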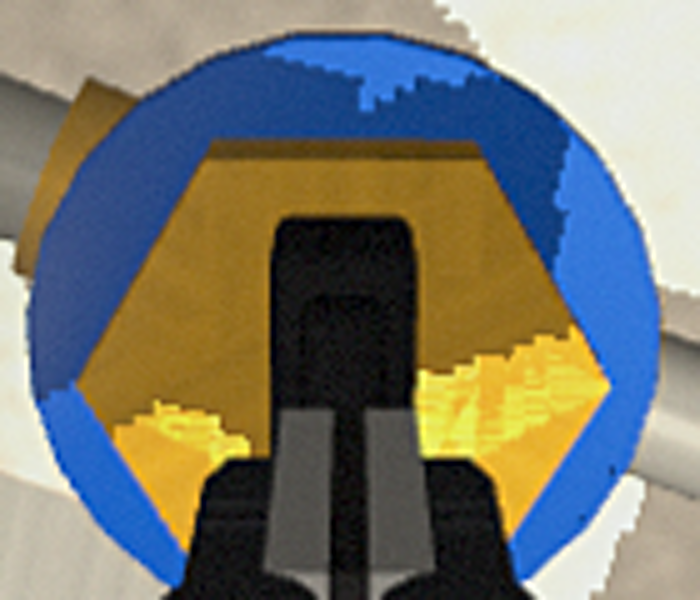

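View pics/s4.png

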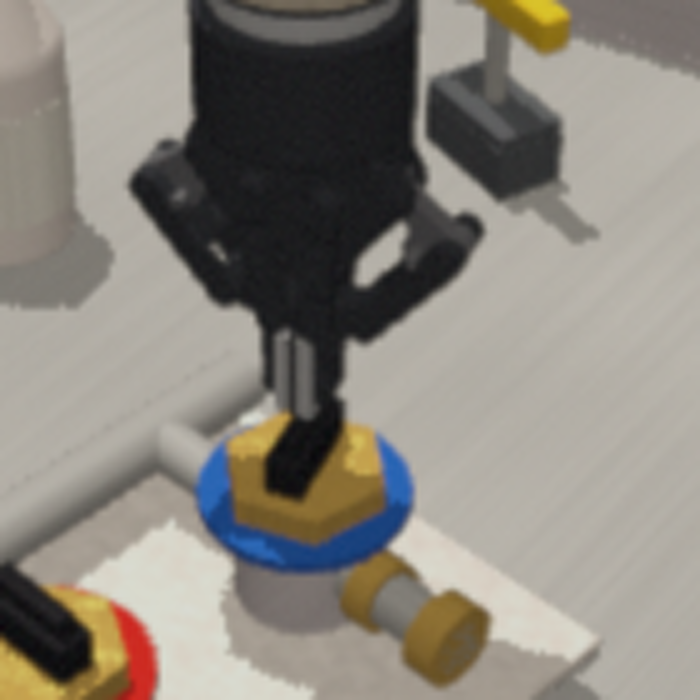

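```bash
python3 -c "
from h import *
S=P('side');s=monitor.state()
f=lambda X:((proj(S,X))-[220,150])*5
print('tcp',f(s['tool_pos']),'grasp',f(s['tool_pos']+[0,0,.019]),f(s['tool_pos']+[0,0,.038]))
print('wing top',f([.541,.0253,.098]),'wing c',f([.541,.0253,.085]),'collar',f([.541,.0253,.072]))
u=np.array([np.cos(np.radians(104.2)),np.sin(np.radians(104.2)),0])
for k in(-.022,.022): print(f(np.array([.541,.0253,.085])+u*k))
print(s['joint_pos'])
"
```

```text
tcp [299.04155364 448.40636423] grasp [299.05458018 409.84614046] [299.06796061 370.23835326]
wing top [299.83899187 407.63979376] wing c [299.82289225 434.19026312] collar [299.80708296 460.26194529]
[322.60357864 398.26487652]
[276.21772144 471.41587048]
[-9.11873583e-02 -2.78492973e-02  1.92006693e+00  4.84719709e-04
  1.24810057e+00 -3.38652097e-01]
```

```bash
python3 -c "
from h import *
S=P('side');W=P('wrist');s=monitor.state();T=P('top')
w=lambda x,y:(x/5+210-.4,y/5+160-.4)
sd=lambda x,y:(x/5+220-.4,y/5+150-.4)
print('pad tip',tri(W,w(348,410),S,sd(297,415)))
print('pad top',tri(W,w(350,575),S,sd(294,335)))
print('wing near foot',tri(W,w(343,218),S,sd(280,490)))
print('wing near-left foot corner',tri(W,w(275,220),S,sd(270,488)))
print('cams',-W[1].T@W[2],-S[1].T@S[2])
im=grab_frame('top');crop(im,220,170,320,290,6,'pics/t4.png')
"
```

```text
pad tip (array([0.53920621, 0.03188327, 0.10061442]), np.float64(0.0016397094494293156))
pad top (array([0.53877396, 0.03409128, 0.13971441]), np.float64(0.001639349478420497))
wing near foot (array([0.53578212, 0.04559979, 0.07590183]), np.float64(0.00023500963838174536))
wing near-left foot corner (array([0.53126937, 0.04955329, 0.08414758]), np.float64(0.009600172443785344))
cams [0.52496989 0.08968059 0.24523974] [0.13835881 0.55799595 0.68031677]
```

View pics/t4.png

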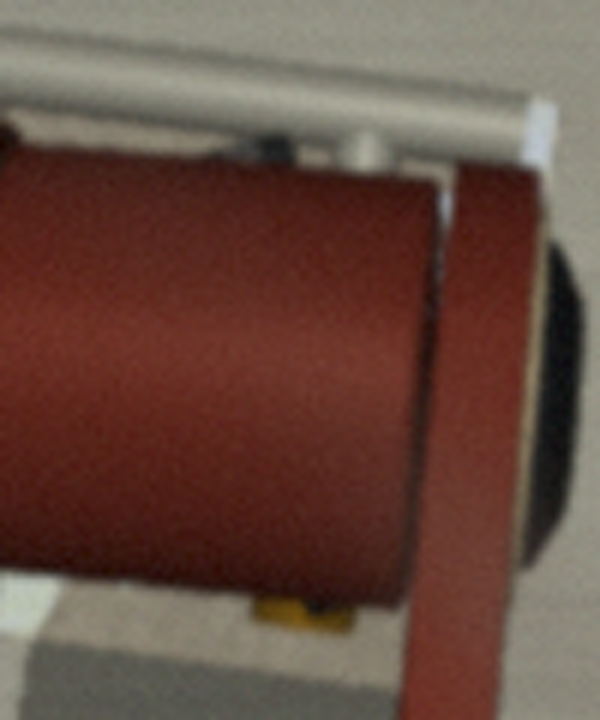

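>>> play_rows([
  {"dx": 0, "dy": 0, "dz": -2, "rx": 0, "ry": 0, "rz": 0, "claw": 1},
  {"dx": 0, "dy": 0, "dz": -4, "rx": 0, "ry": 0, "rz": 0, "claw": 1},
  {"dx": 0, "dy": 0, "dz": -4, "rx": 0, "ry": 0, "rz": 0, "claw": 1},
])

```text
time: 3.55
tool_pos: [0.5437, 0.0249, 0.1207]
tool_rot: [0.003, 0.614, 0.789, 0.002]
contact_force: [0.2, -0.5, 0.5]
gripper_width: -0.001
```

```bash
python3 -c "
from h import *
go(.541,.0253,.077,14.2)
S=P('side');W=P('wrist');s=monitor.state()
im=grab_frame('wrist');crop(im,210,160,350,280,4,'pics/a1.png')
im=grab_frame('side');crop(im,220,150,360,290,4,'pics/a2.png')
print((proj(S,s['tool_pos'])-[220,150])*4,(proj(W,s['tool_pos'])-[210,160])*4)
a=cv2.imread('pics/a1.png');b=cv2.imread('pics/a2.png')
h=max(a.shape[0],b.shape[0]);a=cv2.copyMakeBorder(a,0,h-a.shape[0],0,0,0);b=cv2.copyMakeBorder(b,0,h-b.shape[0],0,0,0)
cv2.imwrite('pics/a.png',cv2.resize(np.hstack([a,b]),None,fx=.7,fy=.7)) 
"
```

```text
t 3.55 pos [0.5437 0.0249 0.1207] jaw 14.17 F [ 0.2 -0.5  0.5] M [-0.03  0.02  0.02] g -0.001 j6 -0.34
shift cm [ 0.11 -0.28  4.37] rot [ 0.007  0.002 -0.   ] rows 0.9
[235.61709488 285.27520727] [275.73030185 315.17150122]
```

View pics/a.png

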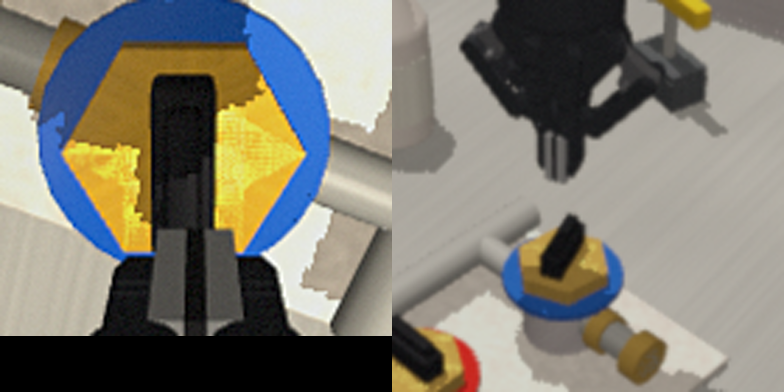

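```bash
python3 -c "
from h import *
c=camera_params('wrist');M=c['tool_from_camera'];K=np.array([[c['fx'],0,c['cx']],[0,c['fy'],c['cy']],[0,0,1.]])
d=M[:3,:3]@np.linalg.inv(K)@[279.4,242,1];o=M[:3,3]
for x in(0,.007,.011): print(x,(o+d*(x-o[0])/d[0])*1000)
d=M[:3,:3]@np.linalg.inv(K)@[280,275,1]
for x in(0,.007,.011): print(x,(o+d*(x-o[0])/d[0])*1000)
print(manip.hold_point_z)
"
```

```text
0 [ 0.          0.26108653 -4.95483976]
0.007 [  7.           0.23544151 -22.05164326]
0.011 [ 11.           0.22078722 -31.82124526]
0 [  0.           0.47262332 -43.94079608]
0.007 [  7.           0.42475306 -56.9415165 ]
0.011 [ 11.           0.39739862 -64.3704996 ]
0.0187
```

>>> play_rows([
  {"dx": 0, "dy": 0, "dz": 0, "rx": 0, "ry": 0, "rz": 0, "claw": 0.4},
  {"dx": 0.1, "dy": -0.25, "dz": 0, "rx": 0, "ry": 0, "rz": 0, "claw": 0.4},
  {"dx": 0.1, "dy": -0.25, "dz": 0, "rx": 0, "ry": 0, "rz": 0, "claw": 0.4},
  {"dx": 0.1, "dy": -0.25, "dz": 0, "rx": 0, "ry": 0, "rz": 0, "claw": 0.4},
])

```text
time: 4.05
tool_pos: [0.5385, 0.0255, 0.1169]
tool_rot: [0.0, 0.614, 0.789, 0.0]
contact_force: [-0.3, -0.3, 0.3]
gripper_width: 0.6
```

```bash
python3 -c "
from h import *
go(.541,.0253,.06,14.2)"
```

```text
t 4.05 pos [0.5385 0.0255 0.1169] jaw 14.17 F [-0.3 -0.3  0.3] M [ 0.02  0.02 -0.01] g 0.6 j6 -0.34
shift cm [-0.08  0.23  5.69] rot [ 0.001 -0.    -0.   ] rows 1.1
```

>>> play_rows([
  {"dx": -0.1, "dy": 0.2, "dz": 2, "rx": 0, "ry": 0, "rz": 0, "claw": 0.4},
  {"dx": -0.1, "dy": 0.2, "dz": 4, "rx": 0, "ry": 0, "rz": 0, "claw": 0.4},
  {"dx": -0.1, "dy": 0.2, "dz": 5.4, "rx": 0, "ry": 0, "rz": 0, "claw": 0.4},
  {"dx": -0.1, "dy": 0.2, "dz": 5.7, "rx": 0, "ry": 0, "rz": 0, "claw": 0.4},
  {"dx": -0.1, "dy": 0.2, "dz": 5.7, "rx": 0, "ry": 0, "rz": 0, "claw": 0.4},
])

```text
time: 4.55
tool_pos: [0.5404, 0.0251, 0.0594]
tool_rot: [-0.0, 0.614, 0.789, 0.0]
contact_force: [0.3, -0.5, 0.3]
gripper_width: 0.598
```

```bash
python3 -c "
from h import *
go(.541,.0253,.06,14.2)
im=grab_frame('side');crop(im,220,150,360,290,4,'pics/a3.png')"
```

```text
t 4.55 pos [0.5404 0.0251 0.0594] jaw 14.17 F [ 0.3 -0.5  0.3] M [0.03 0.   0.03] g 0.598 j6 -0.34
shift cm [ 0.01  0.07 -0.06] rot [-0.    -0.001 -0.001] rows 0.0
```

View pics/a3.png

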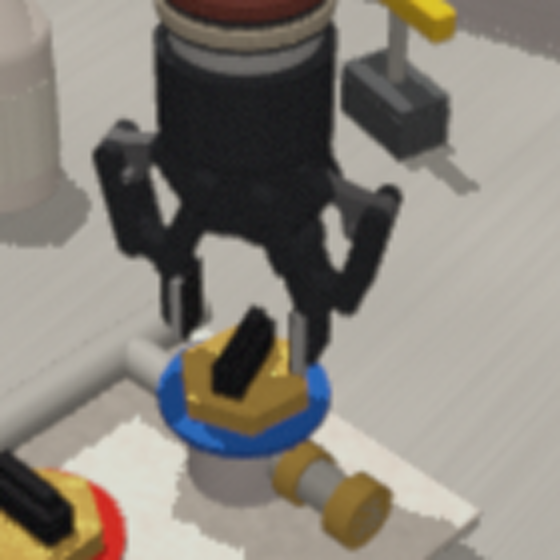

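>>> play_rows([
  {"dx": 0, "dy": 0.07, "dz": 0, "rx": 0, "ry": 0, "rz": 0, "claw": 0.6},
  {"dx": 0, "dy": 0.07, "dz": 0, "rx": 0, "ry": 0, "rz": 0, "claw": 0.8},
  {"dx": 0, "dy": 0.07, "dz": 0, "rx": 0, "ry": 0, "rz": 0, "claw": 1},
  {"dx": 0, "dy": 0.07, "dz": 0, "rx": 0, "ry": 0, "rz": 0, "claw": 1},
  {"dx": 0, "dy": 0.07, "dz": 0, "rx": 0, "ry": 0, "rz": 0, "claw": 1},
])

```text
time: 5.1
tool_pos: [0.541, 0.0247, 0.0617]
tool_rot: [-0.0, 0.614, 0.789, -0.001]
contact_force: [-7.3, -1.3, 7.1]
gripper_width: 0.163
```

```bash
python3 -c "
from h import *
go(.541,.0253,.06,14.2)
im=grab_frame('side');crop(im,220,150,360,290,4,'pics/a4.png')
go(.541,.0253,.06,14.2)"
```

```text
t 5.1 pos [0.541  0.0247 0.0617] jaw 14.18 F [-7.3 -1.3  7.1] M [-0.25  1.15 -0.07] g 0.163 j6 -0.34
shift cm [0.05 0.01 0.17] rot [-0.001  0.001 -0.   ] rows 0.0
t 5.15 pos [0.541  0.0247 0.0616] jaw 14.18 F [-6.2 -1.3  6.9] M [-0.25  1.16 -0.09] g 0.158 j6 -0.34
shift cm [0.05 0.01 0.16] rot [-0.001  0.001 -0.   ] rows 0.0
```

View pics/a4.png

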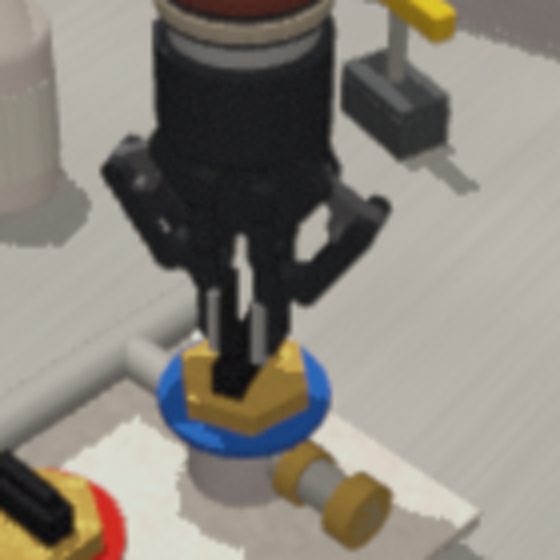

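>>> play_rows([
  {"dx": 0, "dy": 0, "dz": 0, "rx": 0, "ry": 0, "rz": 0.1, "claw": 1},
  {"dx": 0, "dy": 0, "dz": 0, "rx": 0, "ry": 0, "rz": 0.2, "claw": 1},
  {"dx": 0, "dy": 0, "dz": 0, "rx": 0, "ry": 0, "rz": 0.3, "claw": 1},
  {"dx": 0, "dy": 0, "dz": 0, "rx": 0, "ry": 0, "rz": 0.4, "claw": 1},
  {"dx": 0, "dy": 0, "dz": 0, "rx": 0, "ry": 0, "rz": 0.5, "claw": 1},
])

```text
time: 5.65
tool_pos: [0.5406, 0.0247, 0.0617]
tool_rot: [-0.0, 0.792, 0.611, -0.001]
contact_force: [-1.4, -0.1, -1.0]
gripper_width: 0.159
```

```bash
python3 -c "
from h import *
go(.541,.0253,.0615,-45.8)"
```

```text
t 5.65 pos [0.5406 0.0247 0.0617] jaw -14.66 F [-1.4 -0.1 -1. ] M [0.   0.23 0.14] g 0.159 j6 0.17
shift cm [0.07 0.02 0.02] rot [-0.001  0.002  0.543] rows 3.6
```

Moment 0.14 N m fits the nut's drag: it is turning.

>>> play_rows([
  {"dx": 0, "dy": 0, "dz": 0, "rx": 0, "ry": 0, "rz": 0.12, "claw": 1},
  {"dx": 0, "dy": 0, "dz": 0, "rx": 0, "ry": 0, "rz": 0.24, "claw": 1},
  {"dx": 0, "dy": 0, "dz": 0, "rx": 0, "ry": 0, "rz": 0.36, "claw": 1},
  {"dx": 0, "dy": 0, "dz": 0, "rx": 0, "ry": 0, "rz": 0.48, "claw": 1},
  {"dx": 0, "dy": 0, "dz": 0, "rx": 0, "ry": 0, "rz": 0.55, "claw": 1},
])

```text
time: 6.15
tool_pos: [0.5403, 0.0249, 0.0617]
tool_rot: [-0.0, 0.928, 0.372, -0.001]
contact_force: [-0.7, 0.7, -1.9]
gripper_width: 0.159
```

>>> play_rows([
  {"dx": 0, "dy": 0, "dz": 0, "rx": 0, "ry": 0, "rz": 0, "claw": 0.7},
  {"dx": 0, "dy": 0, "dz": 0, "rx": 0, "ry": 0, "rz": 0, "claw": 0.5},
  {"dx": 0, "dy": 0, "dz": 0, "rx": 0, "ry": 0, "rz": 0, "claw": 0.3},
  {"dx": 0, "dy": 0, "dz": 0, "rx": 0, "ry": 0, "rz": 0, "claw": 0.2},
])

```text
time: 6.55
tool_pos: [0.5406, 0.0248, 0.0621]
tool_rot: [0.0, 0.928, 0.372, -0.001]
contact_force: [-0.0, -0.3, 0.5]
gripper_width: 0.791
```

>>> play_rows([
  {"dx": 0, "dy": 0, "dz": -4, "rx": 0, "ry": 0, "rz": 0, "claw": 0},
  {"dx": 0, "dy": 0, "dz": -8, "rx": 0, "ry": 0, "rz": 0, "claw": 0},
  {"dx": 0, "dy": 0, "dz": -12, "rx": 0, "ry": 0, "rz": 0, "claw": 0},
  {"dx": 0, "dy": 0, "dz": -14, "rx": 0, "ry": 0, "rz": 0, "claw": 0},
  {"dx": 0, "dy": 0, "dz": -14, "rx": 0, "ry": 0, "rz": 0, "claw": 0},
])

```text
time: 7.05
tool_pos: [0.5434, 0.0247, 0.2072]
tool_rot: [0.002, 0.928, 0.372, 0.003]
contact_force: [-0.7, -0.2, -0.0]
gripper_width: 1.001
```

```bash
python3 -c "
from h import *
im0=grab_frame('side')
go(.6484,-.2662,.16,-110.5)
p=P('wrist');im=grab_frame('wrist');cv2.imwrite('pics/w5.png',im);crop(im,210,110,350,230,5,'pics/w5c.png')
f=lambda X:(proj(p,X)-[210,110])*5
go(.6484,-.2662,.16,-110.5)
print(f([.541,.0253,.098]))
a=np.radians(44);u=np.array([np.cos(a),np.sin(a),0])
for k in(-.022,.022):print(f(np.array([.541,.0253,.09])+u*k))
"
```

```text
t 7.1 pos [0.542  0.0248 0.2042] jaw -46.31 F [ 0.3  0.  -0.5] M [0.   0.01 0.02] g 0.997 j6 0.72
shift cm [-12.41  28.38   4.49] rot [ 0.002 -0.002  1.12 ] rows 7.5
t 7.15 pos [0.5408 0.0249 0.202 ] jaw -46.31 F [-0.  -0.2 -0.8] M [-0.05 -0.03 -0.06] g 1.0 j6 0.72
shift cm [-12.32  28.48   4.22] rot [1.00e-03 2.00e-03 1.12e+00] rows 7.5
[334.42753787 437.82709559]
[335.41529209 537.97237131]
[333.66700112 313.1731709 ]
```

View pics/w5c.png

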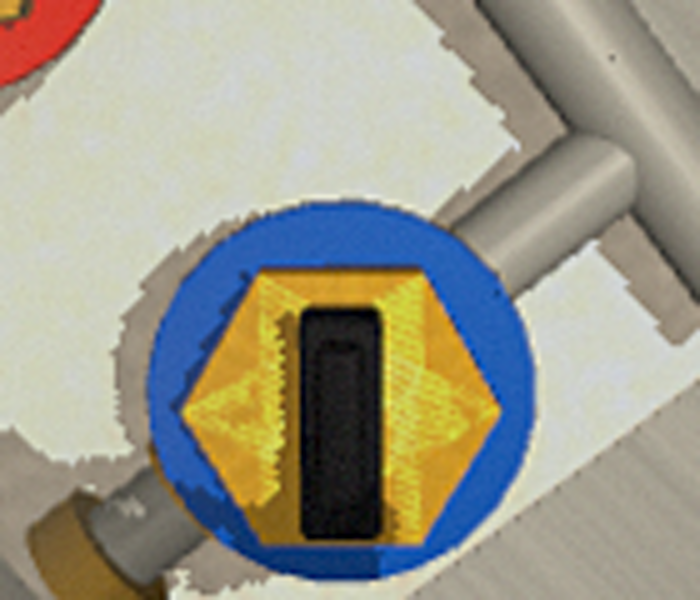

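>>> play_rows([
  {"dx": -12.3, "dy": 28.4, "dz": 2, "rx": 0, "ry": 0, "rz": 1.12, "claw": 0},
  {"dx": -12.3, "dy": 28.4, "dz": 2, "rx": 0, "ry": 0, "rz": 1.12, "claw": 0},
  {"dx": -12.3, "dy": 28.4, "dz": 2, "rx": 0, "ry": 0, "rz": 1.12, "claw": 0},
  {"dx": -12.3, "dy": 28.4, "dz": 2, "rx": 0, "ry": 0, "rz": 1.12, "claw": 0},
  {"dx": -12.3, "dy": 28.4, "dz": 2, "rx": 0, "ry": 0, "rz": 1.12, "claw": 0},
])

```text
time: 7.65
tool_pos: [0.6263, -0.2105, 0.1826]
tool_rot: [-0.001, 1.0, 0.003, -0.003]
contact_force: [0.9, 1.3, -0.5]
gripper_width: 1.0
```

```bash
python3 -c "
from h import *
go(.6484,-.2662,.18,-110.5)"
```

```text
t 7.65 pos [ 0.6263 -0.2105  0.1826] jaw -89.65 F [ 0.9  1.3 -0.5] M [-0.   -0.03  0.02] g 1.0 j6 1.13
shift cm [2.17 5.59 0.24] rot [-0.     0.006  0.364] rows 2.4
```

>>> play_rows([
  {"dx": 2.2, "dy": 5.6, "dz": 0.2, "rx": 0, "ry": 0.003, "rz": 0.364, "claw": 0},
  {"dx": 2.2, "dy": 5.6, "dz": 0.2, "rx": 0, "ry": 0.003, "rz": 0.364, "claw": 0},
  {"dx": 2.2, "dy": 5.6, "dz": 0.2, "rx": 0, "ry": 0.003, "rz": 0.364, "claw": 0},
  {"dx": 2.2, "dy": 5.6, "dz": 0.2, "rx": 0, "ry": 0.003, "rz": 0.364, "claw": 0},
  {"dx": 2.2, "dy": 5.6, "dz": 0.2, "rx": 0, "ry": 0.003, "rz": 0.364, "claw": 0},
])

```text
time: 8.15
tool_pos: [0.6478, -0.2657, 0.1782]
tool_rot: [-0.001, 0.984, -0.177, -0.003]
contact_force: [-0.1, -0.0, 0.3]
gripper_width: 0.998
```

```bash
python3 -c "
from h import *
p=P('wrist');im=grab_frame('wrist');cv2.imwrite('pics/w6.png',im)
go(.6484,-.2662,.06,-110.5)
X=np.array([.6484,-.2662,.104]);print(proj(p,X))
a=np.radians(-20.5);u=np.array([np.cos(a),np.sin(a),0])
for k in(-.045,.045):print(proj(p,X+u*k))
"
```

```text
t 8.2 pos [ 0.648  -0.2656  0.1789] jaw -110.39 F [0.8 0.5 0.6] M [ 0.01 -0.04 -0.01] g 1.004 j6 1.43
shift cm [ 0.12  0.05 11.89] rot [-0.     0.005  0.002] rows 2.4
[278.99481833 205.90673506]
[278.92473299 256.01845207]
[279.07202249 150.70498696]
```

View pics/w6.png

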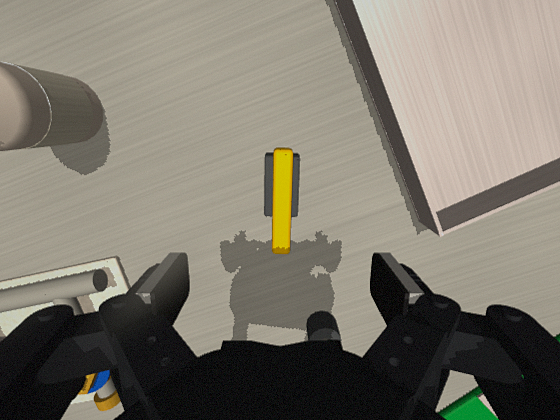

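>>> play_rows([
  {"dx": 0.3, "dy": 0.25, "dz": 4, "rx": 0, "ry": 0.005, "rz": 0.018, "claw": 0},
  {"dx": 0.3, "dy": 0.25, "dz": 8, "rx": 0, "ry": 0.005, "rz": 0.018, "claw": 0},
  {"dx": 0.3, "dy": 0.25, "dz": 11, "rx": 0, "ry": 0.005, "rz": 0.018, "claw": 0},
  {"dx": 0.3, "dy": 0.25, "dz": 11.9, "rx": 0, "ry": 0.005, "rz": 0.018, "claw": 0},
  {"dx": 0.3, "dy": 0.25, "dz": 11.9, "rx": 0, "ry": 0.005, "rz": 0.018, "claw": 0},
])

```text
time: 8.7
tool_pos: [0.6482, -0.2676, 0.0579]
tool_rot: [-0.001, 0.983, -0.185, -0.002]
contact_force: [0.6, -0.1, -0.2]
gripper_width: 0.999
```

```bash
python3 -c "
from h import *
go(.6495,-.2698,.06,-111.5)
im=grab_frame('side');crop(im,260,90,400,210,5,'pics/a5.png')
im=grab_frame('wrist');cv2.imwrite('pics/w7.png',im)"
```

```text
t 8.7 pos [ 0.6482 -0.2676  0.0579] jaw -111.36 F [ 0.6 -0.1 -0.2] M [-0.03  0.09  0.  ] g 0.999 j6 1.45
shift cm [ 0.2   0.16 -0.21] rot [-0.     0.004  0.002] rows 0.1
```

View pics/a5.png

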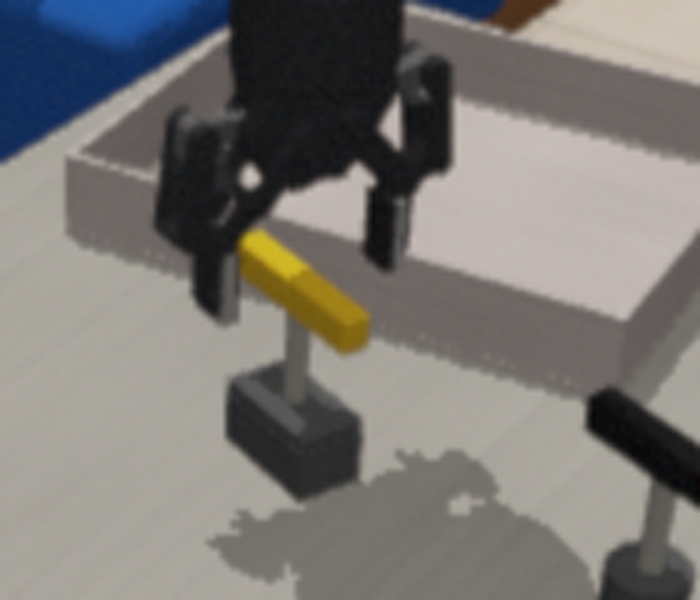

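View pics/w7.png

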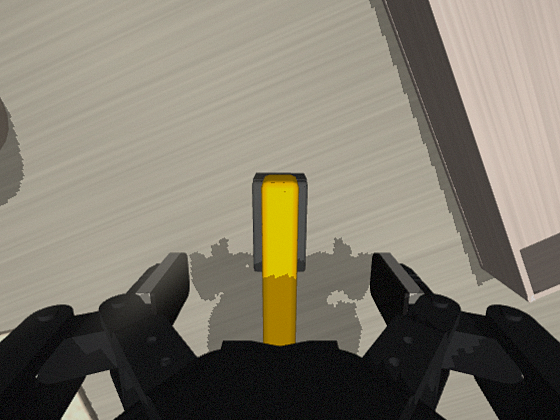

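>>> play_rows([
  {"dx": 0.1, "dy": 0.05, "dz": 0, "rx": 0, "ry": 0.004, "rz": 0, "claw": 0.5},
  {"dx": 0.1, "dy": 0.05, "dz": 0, "rx": 0, "ry": 0.004, "rz": 0, "claw": 1},
  {"dx": 0.1, "dy": 0.05, "dz": 0, "rx": 0, "ry": 0.004, "rz": 0, "claw": 1},
  {"dx": 0.1, "dy": 0.05, "dz": 0, "rx": 0, "ry": 0.004, "rz": 0, "claw": 1},
  {"dx": 0.1, "dy": 0.05, "dz": 0, "rx": 0, "ry": 0.004, "rz": 0, "claw": 1},
])

```text
time: 9.3
tool_pos: [0.6517, -0.2699, 0.0626]
tool_rot: [0.001, 0.983, -0.186, 0.004]
contact_force: [0.9, -0.1, -0.6]
gripper_width: 0.17
```

>>> play_rows([
  {"dx": 0, "dy": 0, "dz": 0, "rx": 0, "ry": 0, "rz": 0, "claw": 1},
  {"dx": 0, "dy": 0, "dz": 0, "rx": 0, "ry": 0, "rz": 0, "claw": 1},
  {"dx": 0, "dy": 0, "dz": 0, "rx": 0, "ry": 0, "rz": 0, "claw": 1},
])

```text
time: 9.6
tool_pos: [0.6517, -0.2699, 0.0625]
tool_rot: [0.001, 0.983, -0.186, 0.004]
contact_force: [1.1, -0.1, 0.9]
gripper_width: 0.174
```

```bash
python3 -c "
from h import *
go(.5415,.0247,.2,-46.3)
im=grab_frame('side');crop(im,260,90,400,210,5,'pics/a6.png')"
```

```text
t 9.6 pos [ 0.6517 -0.2699  0.0625] jaw -111.39 F [ 1.1 -0.1  0.9] M [ 0.   -0.05 -0.02] g 0.174 j6 1.45
shift cm [-20.9  -23.41 -13.92] rot [ 0.004 -0.007 -1.136] rows 7.6
```

View pics/a6.png

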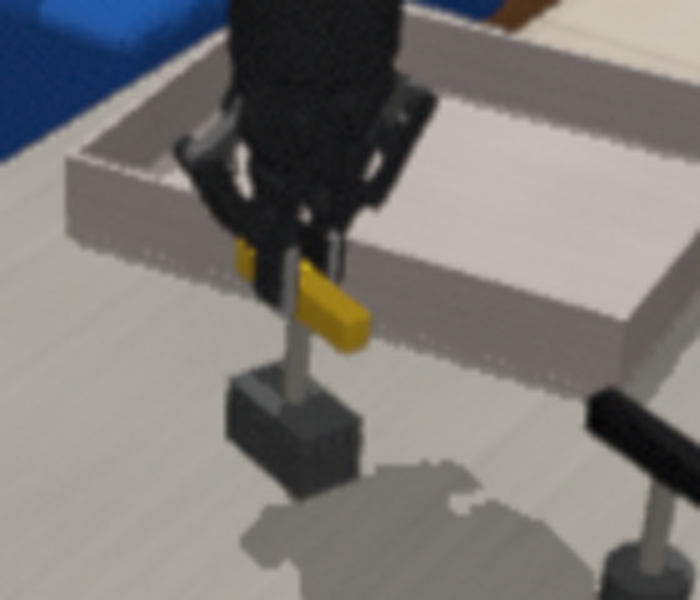

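>>> play_rows([
  {"dx": 0, "dy": 0, "dz": -3, "rx": 0, "ry": 0, "rz": 0, "claw": 1},
  {"dx": 0, "dy": 0, "dz": -6, "rx": 0.004, "ry": -0.007, "rz": 0, "claw": 1},
  {"dx": 0, "dy": 0, "dz": -9, "rx": 0.004, "ry": -0.007, "rz": 0, "claw": 1},
  {"dx": 0, "dy": 0, "dz": -12, "rx": 0.004, "ry": -0.007, "rz": 0, "claw": 1},
  {"dx": 0, "dy": 0, "dz": -14, "rx": 0.004, "ry": -0.007, "rz": 0, "claw": 1},
])

```text
time: 10.15
tool_pos: [0.6509, -0.2697, 0.2044]
tool_rot: [-0.002, 0.983, -0.186, 0.001]
contact_force: [0.1, -0.5, -1.5]
gripper_width: 0.169
```

```bash
python3 -c "
from h import *
go(.5415,.0247,.2,-46.3)
im=grab_frame('side');cv2.imwrite('pics/a7.png',im)"
```

```text
t 10.15 pos [ 0.6509 -0.2697  0.2044] jaw -111.4 F [ 0.1 -0.5 -1.5] M [ 0.01 -0.1   0.03] g 0.169 j6 1.44
shift cm [-20.92 -23.42   0.48] rot [-0.002 -0.004 -1.136] rows 7.6
```

View pics/a7.png

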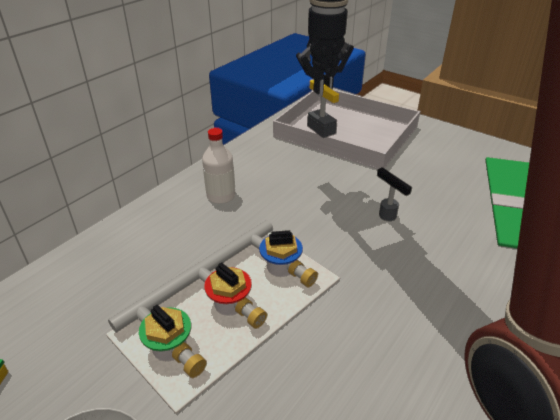

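>>> play_rows([
  {"dx": -2.6, "dy": -2.9, "dz": 0, "rx": 0, "ry": 0, "rz": -0.14, "claw": 1},
  {"dx": -5.2, "dy": -5.8, "dz": 0, "rx": 0, "ry": 0, "rz": -0.28, "claw": 1},
  {"dx": -7.8, "dy": -8.7, "dz": 0, "rx": 0, "ry": 0, "rz": -0.42, "claw": 1},
  {"dx": -10.4, "dy": -11.6, "dz": 0, "rx": 0, "ry": 0, "rz": -0.56, "claw": 1},
  {"dx": -13, "dy": -14.5, "dz": 0, "rx": 0, "ry": 0, "rz": -0.7, "claw": 1},
])

```text
time: 10.7
tool_pos: [0.5825, -0.0865, 0.2058]
tool_rot: [0.0, 0.986, 0.165, 0.003]
contact_force: [-0.1, -0.2, -2.2]
gripper_width: 0.171
```

```bash
python3 -c "
from h import *
go(.5415,.0247,.2,-46.3)"
```

```text
t 10.7 pos [ 0.5825 -0.0865  0.2058] jaw -70.97 F [-0.1 -0.2 -2.2] M [ 0.02  0.06 -0.01] g 0.171 j6 0.96
shift cm [ -0.26 -11.85   0.57] rot [ 0.002 -0.005 -0.431] rows 2.9
```

>>> play_rows([
  {"dx": -0.1, "dy": -4, "dz": 0, "rx": 0, "ry": 0, "rz": -0.14, "claw": 1},
  {"dx": -0.2, "dy": -8, "dz": 0, "rx": 0, "ry": -0.003, "rz": -0.28, "claw": 1},
  {"dx": -0.3, "dy": -11, "dz": 0, "rx": 0, "ry": -0.003, "rz": -0.41, "claw": 1},
  {"dx": -0.3, "dy": -11.8, "dz": 0, "rx": 0, "ry": -0.003, "rz": -0.431, "claw": 1},
  {"dx": -0.3, "dy": -11.8, "dz": 0, "rx": 0, "ry": -0.003, "rz": -0.431, "claw": 1},
])

```text
time: 11.2
tool_pos: [0.5404, 0.0249, 0.2045]
tool_rot: [0.001, 0.928, 0.373, 0.0]
contact_force: [0.2, 0.3, -3.0]
gripper_width: 0.171
```

>>> play_rows([
  {"dx": 0, "dy": 0, "dz": 0, "rx": 0, "ry": 0, "rz": 0, "claw": 1},
  {"dx": 0, "dy": 0, "dz": 0, "rx": 0, "ry": 0, "rz": 0, "claw": 1},
])

```text
time: 11.4
tool_pos: [0.5405, 0.0239, 0.2038]
tool_rot: [0.001, 0.928, 0.372, -0.0]
contact_force: [0.0, -0.1, -1.9]
gripper_width: 0.17
```

```bash
python3 -c "
from h import *
go(.5415,.0247,.2,-46.3)
p=P('wrist');S=P('side')
im=grab_frame('wrist');cv2.imwrite('pics/w8.png',im)
im=grab_frame('side');crop(im,220,100,360,300,4,'pics/a8.png')
go(.5415,.0247,.2,-46.3)"
```

```text
t 11.4 pos [0.5405 0.0239 0.2038] jaw -46.35 F [ 0.  -0.1 -1.9] M [-0.03 -0.01  0.02] g 0.17 j6 0.72
shift cm [0.13 0.02 0.38] rot [ 0.001  0.001 -0.001] rows 0.1
t 11.5 pos [0.5406 0.0239 0.2042] jaw -46.34 F [ 0.  -0.2 -1.8] M [ 0.   -0.02 -0.03] g 0.171 j6 0.72
shift cm [0.12 0.   0.42] rot [ 0.001  0.    -0.001] rows 0.1
```

View pics/w8.png

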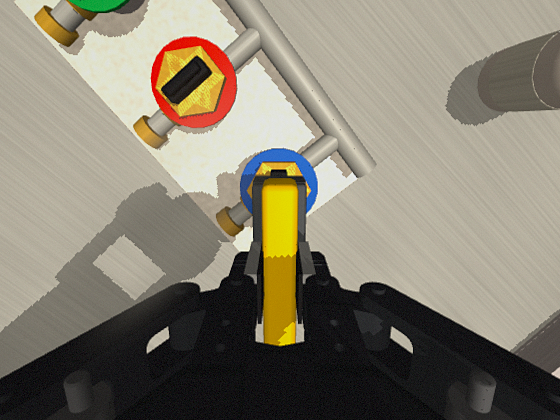

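View pics/a8.png

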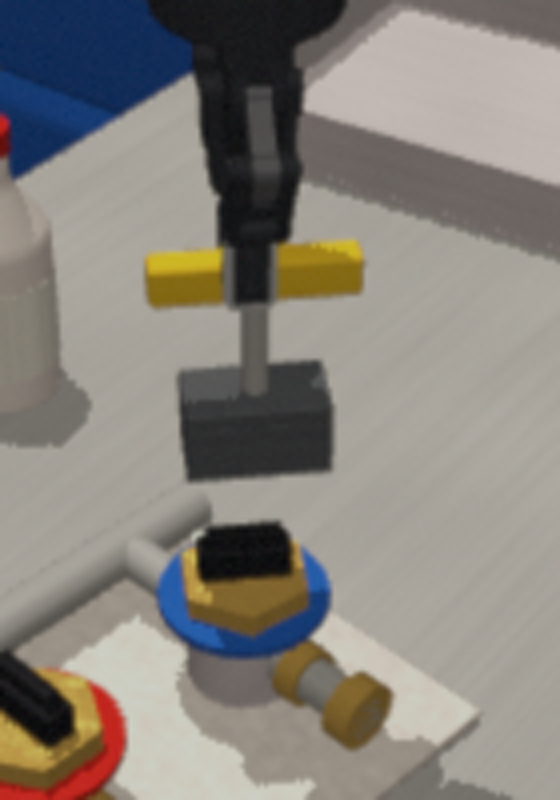

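```bash
python3 -c "
from h import *
S=P('side');W=P('wrist');s=monitor.state();tp=s['tool_pos']
f=lambda X:((proj(S,X)-[220,100])*4).round(1)
u=np.array([np.cos(np.radians(43.7)),np.sin(np.radians(43.7)),0]);v=np.array([u[1],-u[0],0])
for ox in (0,.004):
  B=tp+u*ox+[0,0,.0315]
  print(ox,'bar',f(B),'ends top',f(B+u*.045+v*-.008+[0,0,.01]),f(B-u*.045+[0,0,.01]-v*.008),'rim near corners')
  for a in(-1,1):
    for b in(-1,1): print(a,b,f(B+u*.032*a+v*.018*b-[0,0,.094]))
  print('wrist far end',proj(W,B+u*.045+[0,0,.01]))
C=np.array([.5415,.0247,.085])
for zz in(0,-.006):
  for a in(-1,1):
    for b in(-1,1): print(zz,'wing top',a,b,f(C+u*.018*a+v*.0045*b+[0,0,.013+zz]), 'foot',f(C+u*.022*a+v*.008*b+[0,0,-.013+zz]))
"
python3 -c "
import cv2
i=cv2.imread('pics/a8.png')
cv2.imwrite('pics/a8z.png',cv2.resize(i[340:660,140:380],None,fx=2,fy=2))
i=cv2.imread('pics/w8.png')
cv2.imwrite('pics/w8z.png',cv2.resize(i[130:260,210:350],None,fx=4.5,fy=4.5))"
```

```text
0 bar [242.8 273.5] ends top [134.6 270.7] [354.3 256.9] rim near corners
-1 -1 [319.8 470.9]
-1 1 [308.1 420.7]
1 -1 [174.2 481.6]
1 1 [167.1 430.7]
wrist far end [277.75665857 176.36594884]
0.004 bar [233.2 274.1] ends top [124.8 271.3] [344.6 257.5] rim near corners
-1 -1 [310.7 471.6]
-1 1 [299.3 421.3]
1 -1 [165.  482.3]
1 1 [158.2 431.3]
wrist far end [277.73530986 166.84440984]
0 wing top -1 -1 [280.1 528.5] foot [288.8 575. ]
0 wing top -1 1 [277.5 515.7] foot [284.3 552.1]
0 wing top 1 -1 [201.6 534.4] foot [194.4 582.4]
0 wing top 1 1 [199.7 521.5] foot [191.1 559.3]
-0.006 wing top -1 -1 [279.9 538.3] foot [288.6 584.5]
-0.006 wing top -1 1 [277.3 525.5] foot [284.1 561.5]
-0.006 wing top 1 -1 [201.8 544.3] foot [194.6 591.9]
-0.006 wing top 1 1 [199.8 531.4] foot [191.3 568.8]
```

View pics/a8z.png

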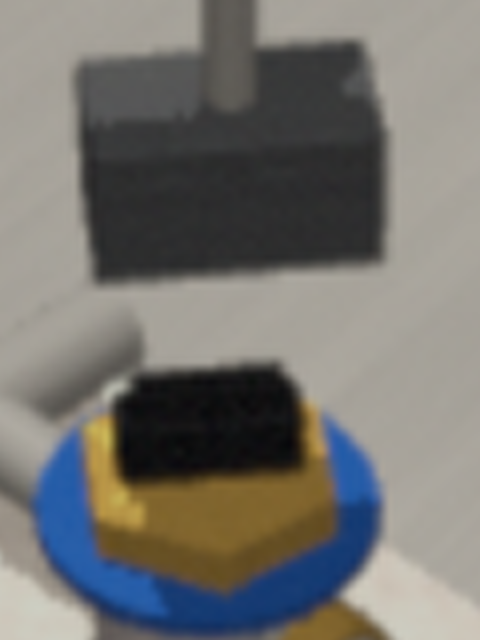

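View pics/w8z.png

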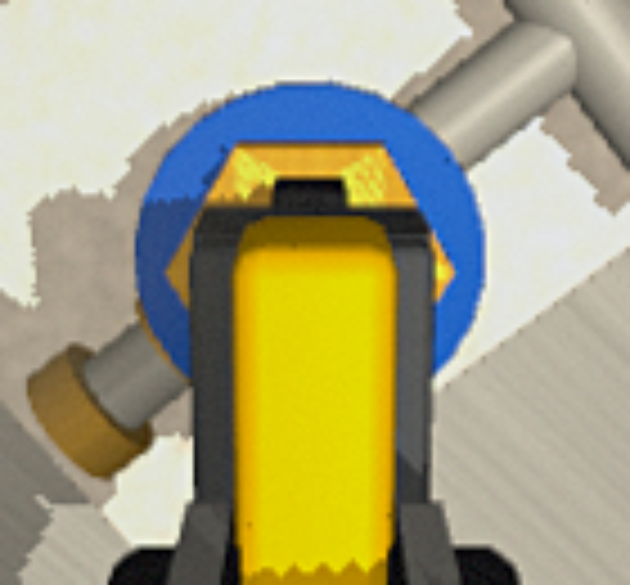

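```bash
python3 -c "
from h import *
W=P('wrist');s=monitor.state();tp=s['tool_pos']
u=np.array([np.cos(np.radians(43.7)),np.sin(np.radians(43.7)),0]);v=np.array([u[1],-u[0],0])
C=np.array([.5415,.0247,.085])
for zo in(.0315,.027,.036):
  for ox in(0,-.005):
    B=tp+u*ox+[0,0,zo]
    print(zo,ox,'bar end',proj(W,B+u*.045+[0,0,.01])[1].round(1),'rim end',proj(W,B+u*.032-[0,0,.094])[1].round(1),'cup top end',proj(W,B+u*.032-[0,0,.058])[1].round(1))
print('wing foot end',proj(W,C+u*.022-[0,0,.013]),'top', proj(W,C+u*.018+[0,0,.013]),proj(W,C+u*.022+[0,0,.005]))
print('collar edge',proj(W,C+u*.028-[0,0,.013]))
print('ring edge',proj(W,C+u*.041-[0,0,.025]))
"
```

```text
0.0315 0 bar end 176.4 rim end 169.8 cup top end 178.2
0.0315 -0.005 bar end 188.0 rim end 176.3 cup top end 185.8
0.027 0 bar end 174.6 rim end 168.9 cup top end 177.0
0.027 -0.005 bar end 185.9 rim end 175.3 cup top end 184.4
0.036 0 bar end 178.3 rim end 170.7 cup top end 179.5
0.036 -0.005 bar end 190.3 rim end 177.3 cup top end 187.2
wing foot end [278.15488159 168.0394891 ] top [278.1506383  176.57425547] [278.14645157 170.84732035]
collar edge [278.14346709 161.9598202 ]
ring edge [278.12487447 147.56991309]
```

>>> play_rows([
  {"dx": 0.42, "dy": 0, "dz": 1, "rx": 0, "ry": 0, "rz": 0, "claw": 1},
  {"dx": 0.42, "dy": 0, "dz": 2.2, "rx": 0, "ry": 0, "rz": 0, "claw": 1},
  {"dx": 0.42, "dy": 0, "dz": 3.2, "rx": 0, "ry": 0, "rz": 0, "claw": 1},
  {"dx": 0.42, "dy": 0, "dz": 3.2, "rx": 0, "ry": 0, "rz": 0, "claw": 1},
  {"dx": 0.42, "dy": 0, "dz": 3.2, "rx": 0, "ry": 0, "rz": 0, "claw": 1},
])

```text
time: 12.0
tool_pos: [0.5432, 0.0269, 0.1713]
tool_rot: [0.0, 0.928, 0.372, -0.0]
contact_force: [0.1, 0.0, -1.5]
gripper_width: 0.174
```

```bash
python3 -c "
from h import *
go(.5415,.0247,.1345,-46.3)
im=grab_frame('side');crop(im,220,130,360,270,5,'pics/a9.png')
S=P('side')
im=grab_frame('wrist');crop(im,210,130,350,260,4.5,'pics/w9z.png')
go(.5415,.0247,.1345,-46.3)"
```

```text
t 12.0 pos [0.5432 0.0269 0.1713] jaw -46.34 F [ 0.1  0.  -1.5] M [-0.02  0.03 -0.04] g 0.174 j6 0.72
shift cm [-0.27  0.04  3.68] rot [ 0.     0.001 -0.001] rows 0.7
t 12.1 pos [0.544  0.0268 0.1726] jaw -46.34 F [ 0.1  0.1 -2.3] M [-0.01 -0.06  0.  ] g 0.171 j6 0.72
shift cm [-0.32 -0.03  3.81] rot [ 0.002 -0.    -0.001] rows 0.8
```

View pics/a9.png

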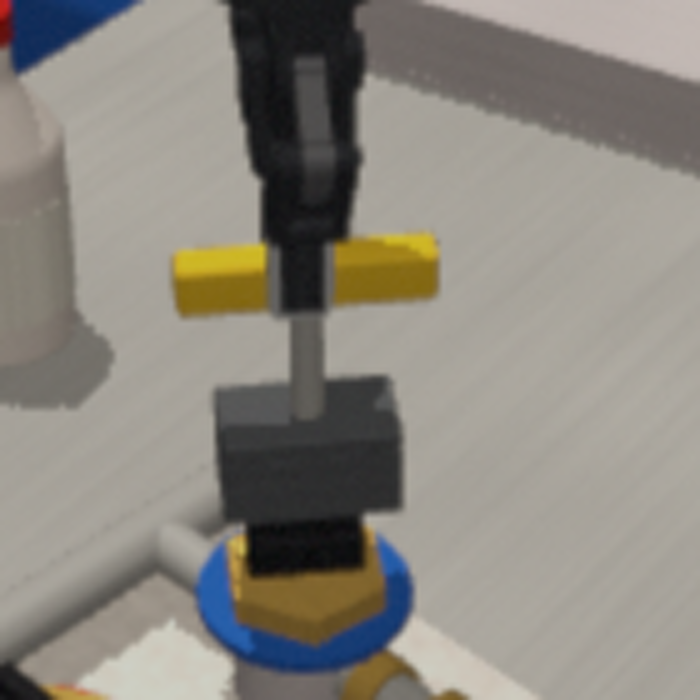

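View pics/w9z.png

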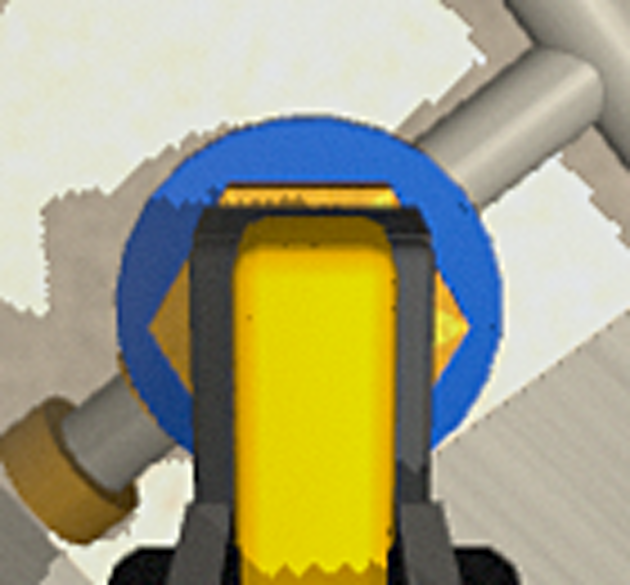

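>>> play_rows([
  {"dx": 0, "dy": 0, "dz": 0.8, "rx": 0, "ry": 0, "rz": 0, "claw": 1},
  {"dx": 0, "dy": 0, "dz": 1.6, "rx": 0, "ry": 0, "rz": 0, "claw": 1},
  {"dx": 0, "dy": 0, "dz": 2.2, "rx": 0, "ry": 0, "rz": 0, "claw": 1},
  {"dx": 0, "dy": 0, "dz": 2.2, "rx": 0, "ry": 0, "rz": 0, "claw": 1},
])

```text
time: 12.5
tool_pos: [0.5429, 0.0268, 0.1488]
tool_rot: [0.0, 0.928, 0.372, -0.001]
contact_force: [-0.1, 0.4, -1.9]
gripper_width: 0.169
```

```bash
python3 -c "
from h import *
go(.5436,.0269,.1345,-46.3)"
```

```text
t 12.5 pos [0.5429 0.0268 0.1488] jaw -46.34 F [-0.1  0.4 -1.9] M [ 0.04 -0.1  -0.02] g 0.169 j6 0.72
shift cm [0.06 0.04 1.43] rot [-0.     0.002 -0.001] rows 0.3
```

>>> play_rows([
  {"dx": 0, "dy": 0, "dz": 0.6, "rx": 0, "ry": 0, "rz": 0, "claw": 1},
  {"dx": 0, "dy": 0, "dz": 1.1, "rx": 0, "ry": 0, "rz": 0, "claw": 1},
  {"dx": 0, "dy": 0, "dz": 1.4, "rx": 0, "ry": 0, "rz": 0, "claw": 1},
  {"dx": 0, "dy": 0, "dz": 1.6, "rx": 0, "ry": 0, "rz": 0, "claw": 1},
])

```text
time: 12.9
tool_pos: [0.543, 0.0269, 0.1345]
tool_rot: [0.0, 0.928, 0.372, -0.001]
contact_force: [-6.0, -0.2, 13.7]
gripper_width: 0.169
```

```bash
python3 -c "
from h import *
go(.5436,.0269,.1345,-46.3)
im=grab_frame('side');crop(im,220,130,360,270,5,'pics/a10.png')
go(.5436,.0269,.1345,-46.3)"
```

```text
t 12.9 pos [0.543  0.0269 0.1345] jaw -46.33 F [-6.  -0.2 13.7] M [ 0.15  1.3  -0.  ] g 0.169 j6 0.72
shift cm [0.05 0.04 0.  ] rot [-0.001  0.002 -0.001] rows 0.0
t 12.95 pos [0.5431 0.0268 0.1346] jaw -46.33 F [-0.3 -0.4  0.3] M [-0.06  0.02  0.01] g 0.176 j6 0.72
shift cm [0.04 0.03 0.01] rot [-0.     0.002 -0.001] rows 0.0
```

View pics/a10.png

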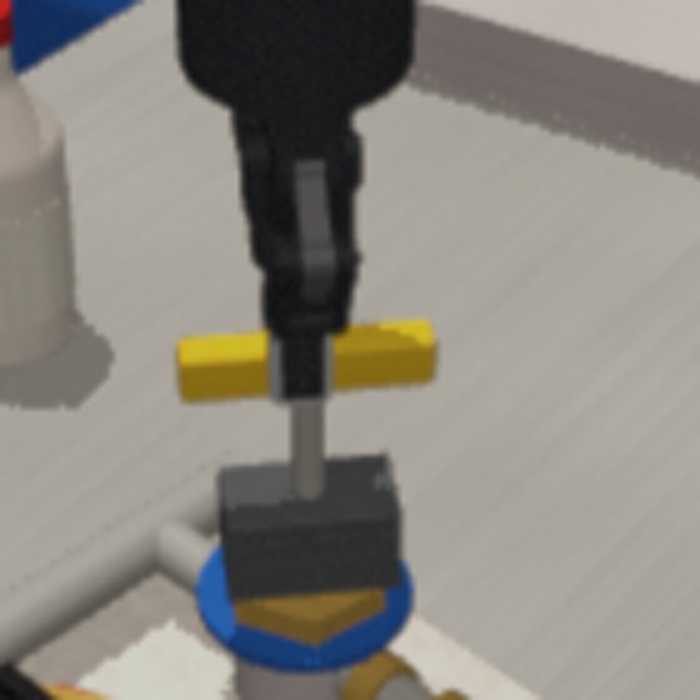

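>>> play_rows([
  {"dx": 0, "dy": 0.04, "dz": 0, "rx": 0, "ry": 0, "rz": 0.1, "claw": 1},
  {"dx": -0.01, "dy": 0.08, "dz": 0, "rx": 0, "ry": 0, "rz": 0.2, "claw": 1},
  {"dx": -0.02, "dy": 0.11, "dz": 0, "rx": 0, "ry": 0, "rz": 0.3, "claw": 1},
  {"dx": -0.03, "dy": 0.15, "dz": 0, "rx": 0, "ry": 0, "rz": 0.4, "claw": 1},
  {"dx": -0.05, "dy": 0.18, "dz": 0, "rx": 0, "ry": 0, "rz": 0.5, "claw": 1},
])

```text
time: 13.45
tool_pos: [0.5441, 0.0255, 0.135]
tool_rot: [0.0, 0.992, 0.129, -0.001]
contact_force: [-2.2, -0.1, 0.2]
gripper_width: 0.174
```

```bash
python3 -c "
from h import *
go(.5436,.0269,.1345,-97.3)"
```

```text
t 13.45 pos [0.5441 0.0255 0.135 ] jaw -75.18 F [-2.2 -0.1  0.2] M [0.18 0.29 0.17] g 0.174 j6 1.22
shift cm [-0.01 -0.15  0.05] rot [0.    0.001 0.386] rows 2.6
```

>>> play_rows([
  {"dx": 0, "dy": 0.03, "dz": 0, "rx": 0, "ry": 0, "rz": 0.09, "claw": 1},
  {"dx": -0.01, "dy": 0.07, "dz": 0, "rx": 0, "ry": 0, "rz": 0.18, "claw": 1},
  {"dx": -0.02, "dy": 0.1, "dz": 0, "rx": 0, "ry": 0, "rz": 0.27, "claw": 1},
  {"dx": -0.02, "dy": 0.13, "dz": 0, "rx": 0, "ry": 0, "rz": 0.35, "claw": 1},
])

```text
time: 13.85
tool_pos: [0.544, 0.0244, 0.1351]
tool_rot: [-0.0, 0.999, -0.047, -0.001]
contact_force: [-0.4, -0.1, -2.1]
gripper_width: 0.173
```

```bash
python3 -c "
from h import *
go(.5436,.0269,.1345,-97.3)"
```

```text
t 13.85 pos [0.544  0.0244 0.1351] jaw -95.4 F [-0.4 -0.1 -2.1] M [0.13 0.23 0.17] g 0.173 j6 1.57
shift cm [-0.06 -0.24  0.06] rot [0.    0.002 0.033] rows 0.2
```

>>> play_rows([
  {"dx": 0, "dy": 0.02, "dz": 0, "rx": 0, "ry": 0, "rz": 0.04, "claw": 1},
  {"dx": 0, "dy": 0.03, "dz": 0, "rx": 0, "ry": 0, "rz": 0.08, "claw": 1},
])

```text
time: 14.05
tool_pos: [0.5439, 0.0242, 0.135]
tool_rot: [-0.0, 0.996, -0.088, -0.001]
contact_force: [-1.3, 1.0, -2.3]
gripper_width: 0.171
```

```bash
python3 -c "
from h import *
go(.5436,.0269,.1345,-97.3)"
```

```text
t 14.05 pos [0.5439 0.0242 0.135 ] jaw -100.05 F [-1.3  1.  -2.3] M [0.1  0.14 0.19] g 0.171 j6 1.65
shift cm [-0.07 -0.26  0.05] rot [ 0.     0.002 -0.048] rows 0.3
```

Torque still only the drag; keep going in small steps.

>>> play_rows([
  {"dx": 0, "dy": 0.02, "dz": 0, "rx": 0, "ry": 0, "rz": 0.04, "claw": 1},
  {"dx": 0, "dy": 0.03, "dz": 0, "rx": 0, "ry": 0, "rz": 0.07, "claw": 1},
])

```text
time: 14.25
tool_pos: [0.5438, 0.024, 0.1351]
tool_rot: [-0.0, 0.992, -0.123, -0.001]
contact_force: [-0.9, 0.2, -1.9]
gripper_width: 0.175
```

>>> play_rows([
  {"dx": 0, "dy": 0.01, "dz": 0, "rx": 0, "ry": 0, "rz": 0.03, "claw": 1},
  {"dx": 0, "dy": 0.02, "dz": 0, "rx": 0, "ry": 0, "rz": 0.05, "claw": 1},
])

```text
time: 14.45
tool_pos: [0.5437, 0.0239, 0.1351]
tool_rot: [-0.0, 0.989, -0.148, -0.001]
contact_force: [-1.1, 0.4, -1.0]
gripper_width: 0.169
```

```bash
python3 -c "
from h import *
go(.5436,.0269,.1345,-97.3)"
```

```text
t 14.45 pos [0.5437 0.0239 0.1351] jaw -107.04 F [-1.1  0.4 -1. ] M [0.11 0.08 0.22] g 0.169 j6 1.78
shift cm [-0.1  -0.28  0.06] rot [ 0.     0.003 -0.17 ] rows 1.1
```

>>> play_rows([
  {"dx": 0, "dy": 0.01, "dz": 0, "rx": 0, "ry": 0, "rz": 0.03, "claw": 1},
  {"dx": 0, "dy": 0.02, "dz": 0, "rx": 0, "ry": 0, "rz": 0.05, "claw": 1},
])

```text
time: 14.65
tool_pos: [0.5436, 0.0238, 0.1351]
tool_rot: [-0.0, 0.985, -0.173, -0.001]
contact_force: [-0.0, 0.1, -2.1]
gripper_width: 0.173
```

```bash
python3 -c "
from h import *
go(.5436,.0269,.1345,-97.3)
im=grab_frame('wrist');cv2.imwrite('pics/w11.png',im)
im=grab_frame('side');crop(im,220,130,360,270,5,'pics/a11.png')"
```

```text
t 14.65 pos [0.5436 0.0238 0.1351] jaw -109.94 F [-0.   0.1 -2.1] M [0.09 0.1  0.42] g 0.173 j6 1.83
shift cm [-0.11 -0.3   0.06] rot [ 0.     0.003 -0.221] rows 1.5
```

View pics/w11.png

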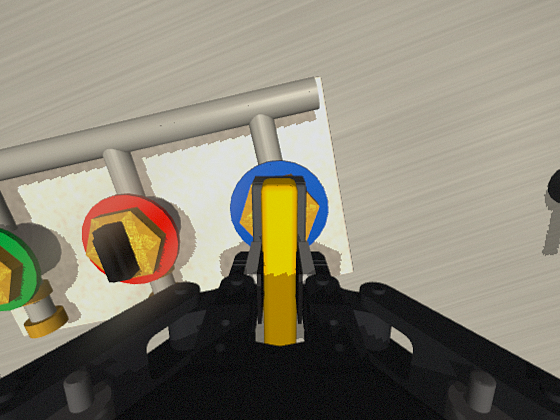

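View pics/a11.png

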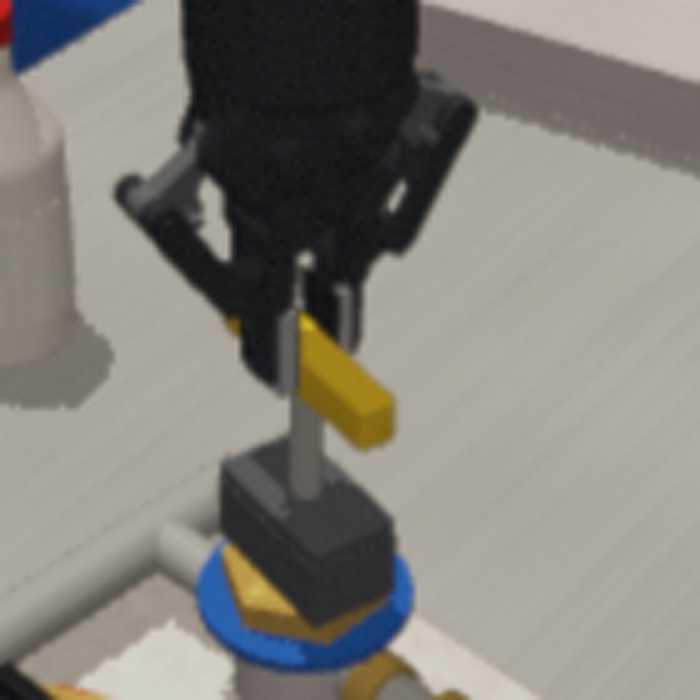

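>>> play_rows([
  {"dx": 0, "dy": 0.02, "dz": 0, "rx": 0, "ry": 0, "rz": 0.05, "claw": 1},
  {"dx": 0, "dy": 0.03, "dz": 0, "rx": 0, "ry": 0, "rz": 0.07, "claw": 1},
  {"dx": 0, "dy": 0.03, "dz": 0, "rx": 0, "ry": 0, "rz": 0.07, "claw": 1},
])

```text
time: 15.05
tool_pos: [0.5436, 0.0237, 0.1351]
tool_rot: [0.0, 0.979, -0.205, -0.001]
contact_force: [-0.2, 1.1, -1.8]
gripper_width: 0.169
```

```bash
python3 -c "
from h import *
go(.5436,.0269,.1345,-97.3)"
```

```text
t 15.05 pos [0.5436 0.0237 0.1351] jaw -113.71 F [-0.2  1.1 -1.8] M [0.18 0.02 1.65] g 0.169 j6 1.89
shift cm [-0.13 -0.3   0.06] rot [ 0.     0.002 -0.286] rows 1.9
```

>>> play_rows([
  {"dx": 0, "dy": -0.02, "dz": 0.05, "rx": 0, "ry": 0, "rz": -0.05, "claw": 1},
  {"dx": 0, "dy": -0.03, "dz": 0.07, "rx": 0, "ry": 0, "rz": -0.07, "claw": 1},
  {"dx": 0, "dy": -0.03, "dz": 0.07, "rx": 0, "ry": 0, "rz": -0.07, "claw": 1},
])

```text
time: 15.35
tool_pos: [0.5439, 0.0238, 0.135]
tool_rot: [0.0, 0.985, -0.172, -0.001]
contact_force: [-1.6, 0.8, 0.6]
gripper_width: 0.168
```

```bash
python3 -c "
from h import *
go(.5436,.0269,.1345,-97.3)"
```

```text
t 15.35 pos [0.5439 0.0238 0.135 ] jaw -109.79 F [-1.6  0.8  0.6] M [-0.04  0.29  0.28] g 0.168 j6 1.82
shift cm [-0.14 -0.29  0.05] rot [ 0.     0.002 -0.218] rows 1.5
```

>>> play_rows([
  {"dx": 0, "dy": 0, "dz": 0, "rx": 0, "ry": 0, "rz": 0, "claw": 0.85},
  {"dx": 0, "dy": 0, "dz": 0, "rx": 0, "ry": 0, "rz": 0, "claw": 0.7},
  {"dx": 0, "dy": 0, "dz": 0, "rx": 0, "ry": 0, "rz": 0, "claw": 0.5},
  {"dx": 0, "dy": 0, "dz": 0, "rx": 0, "ry": 0, "rz": 0, "claw": 0.2},
  {"dx": 0, "dy": 0, "dz": 0, "rx": 0, "ry": 0, "rz": 0, "claw": 0},
])

```text
time: 15.85
tool_pos: [0.5441, 0.0237, 0.1351]
tool_rot: [0.0, 0.985, -0.172, -0.001]
contact_force: [-0.7, -0.1, -0.1]
gripper_width: 0.8
```

>>> play_rows([
  {"dx": 0, "dy": 0, "dz": 0, "rx": 0, "ry": 0, "rz": 0, "claw": 0},
  {"dx": 0, "dy": 0, "dz": -2, "rx": 0, "ry": 0, "rz": 0, "claw": 0},
  {"dx": 0, "dy": 0, "dz": -5, "rx": 0, "ry": 0, "rz": 0, "claw": 0},
  {"dx": 0, "dy": 0, "dz": -9, "rx": 0, "ry": 0, "rz": 0, "claw": 0},
  {"dx": 0, "dy": 0, "dz": -12, "rx": 0, "ry": 0, "rz": 0, "claw": 0},
])

```text
time: 16.35
tool_pos: [0.5447, 0.0237, 0.2576]
tool_rot: [-0.0, 0.985, -0.172, 0.0]
contact_force: [0.4, 0.6, 0.1]
gripper_width: 1.0
```

```bash
python3 -c "
from h import *
go(.5436,-.2,.25,-97.3)
im=grab_frame('side');crop(im,220,130,360,270,5,'pics/a12.png')
im=grab_frame('wrist');cv2.imwrite('pics/w12.png',im)"
```

```text
t 16.35 pos [0.5447 0.0237 0.2576] jaw -109.82 F [0.4 0.6 0.1] M [ 0.03  0.   -0.02] g 1.0 j6 1.82
shift cm [ 7.47 21.08  0.76] rot [-0.    -0.001 -0.218] rows 4.5
```

View pics/a12.png

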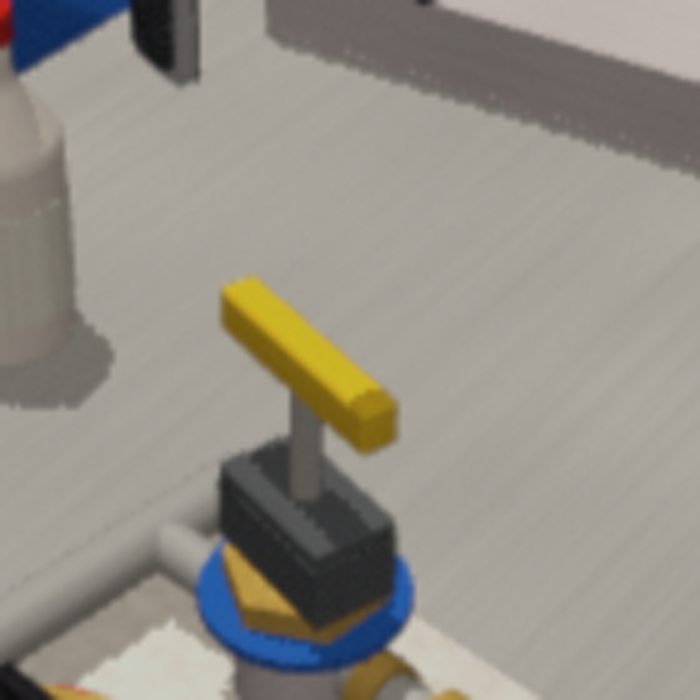

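View pics/w12.png

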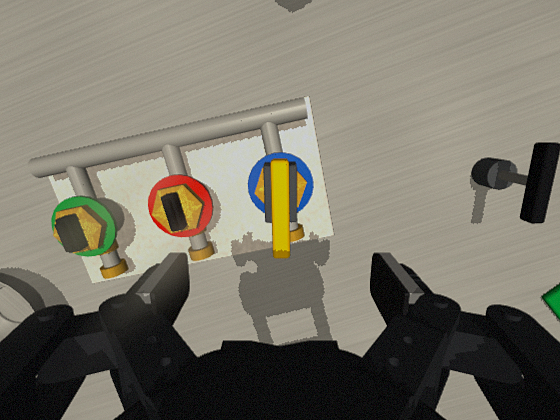

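```bash
python3 -c "
from h import *
im=grab_frame('wrist');crop(im,130,110,340,270,3.6,'pics/w13.png');go(.5436,.0237,.25,-97.3)"
```

```text
t 16.5 pos [0.5459 0.0236 0.2585] jaw -109.81 F [-1.  -0.1 -0.7] M [-0.01  0.   -0.01] g 0.999 j6 1.82
shift cm [-0.22  0.06  0.85] rot [-0.001 -0.005 -0.218] rows 1.5
```

View pics/w13.png

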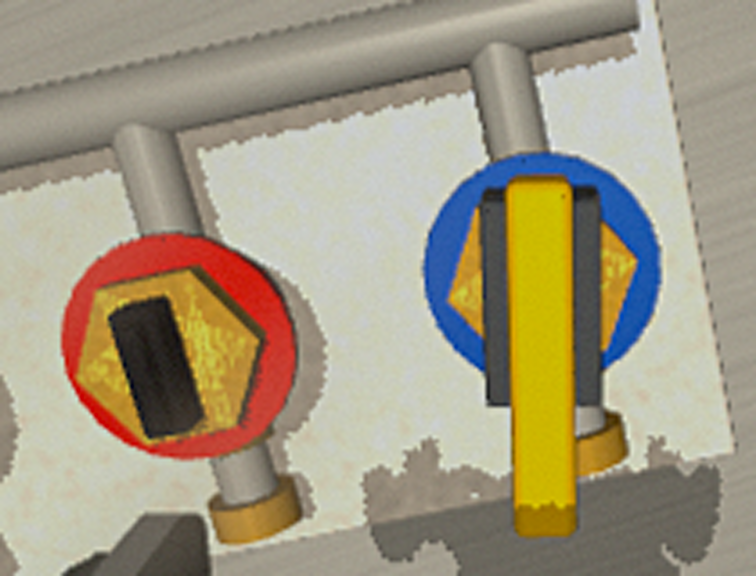

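```bash
python3 -c "
from plant import ticket
print(ticket.job_done())"
```

```text
the job is handed in; nothing more can be done
None
```

I turned the loose nut about 60° clockwise by hand and let go. I then set the yellow-handled wrench fully down over it and turned it on clockwise to the stop. The job was handed in at about 16.5 s.

**Hand turn:** the wing went from about 104° to about 44° (angle in the world frame), and a wrist picture afterwards confirmed it.

**Seating:** the wrench came down with the TCP at z = 0.1345 m, the height worked out beforehand for a seated wrench, and it met the collar there with 14 N.

**Stop:** the turning moment was about 0.17–0.2 N m of drag until it rose to 1.65 N m at the hard stop. I eased off within the wrench's play, opened the gripper and lifted clear.

**Last checks:**
- The wrench stands upright and seated on the nut, with nothing touching it.
- The hex collar shows the wing in line with the pipe to within a few degrees.
- The bar stands about 12° past the pipe, which is the wrench's own play.

**What disagreed:**
- The finger ends are about 20 mm farther back than the reported TCP. My first try to grip the wing closed above it without touching; I went lower and gripped it.
- Before lowering the wrench, the pictures showed the cup about 4 mm off along the bar. I corrected that.

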